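# Close a spice tin in the plunger press

## Robot

A 7-joint arm with a two-finger parallel gripper is mounted at the origin on a cart in front of the work surface, level with it; the furniture and walls round the work are solid. World frame = base frame: x ahead of the robot, y to its left, z up, the work surface at z = 0. Lengths are in m, angles in degrees, forces in N, time in s.
With the tool pointing down it reaches from about 0.425 to 0.875 m from the base axis. Payload 4.7 kg.
Tool frame: the origin (TCP) lies at the very end of the fingers, on their centre line; the grasp point (between the pads) lies 19 mm behind it; z points along the fingers, y is the direction in which the jaws open and shut (so a half turn about z gives the same grasp; the last joint's range is limited). The gripper opens to 87 mm and grips with 3 to 60 N. Pads are 19 mm wide; open, the fingers measure 117 mm over their backs; the gripper's body (75 mm by 190 mm) begins 51 mm behind the grasp point.
Start: joints at [72.485, 18.392, -4.016, 83.108, 1.295, 78.541, -3.26], TCP at [0.204, -0.617, 0.223] pointing down, gripper open.
Joint ranges: [-163.93, 163.93], [-17.29, 119.83], [-79.2, 71.16], [3.27, 140.29], [-89.18, 269.18], [5.43, 117.66], [-154.24, 154.24]. Speed limits (degrees/s): [147.25, 147.25, 180, 180, 180, 180, 180].

## Interface

Orientations are given as a 3x3 rotation matrix whose columns are the frame's x, y, z axes.
In Python, from workcell import state, capture, calibration, hand_in gives the robot as it stands.
- The arm moves only by the tool step_arm, never from a script. Its argument "motion" is a list that holds one entry, the list of rows, each a list of 6 numbers: the shift along the world's x, y, z each as a share of 0.1 m, from -1 to 1, then the turn, a rotation vector about the world's x, y, z each as a share of 90 degrees, from -1 to 1. A call has exactly 10 rows; each row is the pose to reach, as a shift and turn from the pose commanded when the call began; what a row does not reach only later rows make up. A row lasts 1/12 s, in which the tool goes at most 41.7 mm and 7.16 degrees, less where a joint would pass 70% of its speed; a pose out of reach is approached as far as the arm can. A call with a number of a shift or a turn outside -1 to 1 is refused whole. A call with a gripper value outside its range is refused whole. "gripper" is the gripper's target within -1 to 1 (fully open at 1, half-way at 0, shut at -1), set as the call begins (left out, the last holds). The fingers move at their own pace and stop on an object; "newtons" is the grip in N (left out, the last holds). Time passes only in rows, so rows that repeat a pose let the fingers close, or fill a call up. It gives the time, the measured TCP pose, the force and the opening at its end, in the units of the state.
- state(): the state, without advancing time (a new reading comes with each control period).
- capture(name): name is "side" or "top"; returns the picture (480x640x3 uint8, red, green, blue); there is no depth.
- calibration(name): a dict with "fovy" (degrees; the focal length in pixels is half the picture's height over the tangent of half this angle, whatever the lens; pixels are square), "cx", "cy" (the principal point, pixels), "R" (3x3) and "t" (3): a world point X has camera coordinates R X + t. Camera axes: x right, y down, z forward; pixel columns grow to the right and rows downward; lengths in m; the calibration is good to about 2 mm. A picture is of the moment at which its call begins. calibration takes no time and is no camera call.
- hand_in(): hands the job in, once; it reports no verdict.
The state is a dict: "time_s": time; "joints": joint angles; "qd": joint speeds; "joint_efforts": joint torques, N m; "position": TCP position; "tcp_rot": TCP orientation; "wrist_force": force on the tool from outside, world axes, zero at the start; "torque": the same for the moment, N m; "grip_width": finger opening in m.
Only numpy, scipy, OpenCV 4.12 (cv2) and the standard library are available. Lean on these libraries where they do the work, as an engineer would, in place of code of your own. Each camera call takes 0.05 s, during which the arm holds its last target.

## Task

Close the one open tin with the lid that fits it: stand the tin in the nest of the press's carriage, put the lid on squarely the right way up, slide the carriage fully home under the plunger and push the plunger down through its whole stroke, so that the lid and the rubber plug under it are driven home. Let the plunger spring back up and leave the closed tin standing in the nest under it; do not disturb the closed tins, the other lids, the cup, the marker or the weight.

Things in the scene. Friction and masses are not known exactly. Their poses are not given: they have to be found in the camera images.
- press: bench press, grey C-frame on a steel base, fixed. Origin: on the table (z = 0) under the plunger's axis; x points from the front (carriage side) back to the column; z up. Base x -135 to +87 mm, y -62 to +62, top z = 18, the drawn-out carriage knob reaches x = -194. Head 56 mm wide, x -29 to +83, underside z = 119 mm, top 167; column at x = 55 to 83
- carriage (a joint): slide of the aluminium carriage along the press's x axis: 0 m = drawn fully out to the front (nest axis 100 mm in front of the plunger axis), 0.100 m = fully home (nest under the plunger). Friction about 2 N; stays where it is left. It may start a little way in
- nest (a point): centre of the floor of the round nest in the carriage: recess 57.5 mm across and 7 mm deep with a chamfered edge, in a block 92 x 92 mm whose top is 7 mm above this point; the floor is 29 mm above the table. Axes as the press's
- carriage_knob (a point): top of the black upright knob of the carriage (20 mm across, its cylinder 26 mm tall), 80 mm in front of the nest axis, 66 mm above the table; the carriage is pushed and drawn with it
- plunger (a joint): downward slide of the sprung plunger: 0 m = up (where its spring brings it back to), 0.0195 m = fully down, lid driven home (without a tin it stops at 0.020). Pushing it down takes 4.5 N at the top and 7.5 N at the bottom from the spring alone, about 16 N to drive a lid home, then it stops firmly
- plunger_top (a point): centre of the top of the black mushroom knob on the plunger (46 mm across), 228 mm above the table while it is up, moves with the plunger
- pad (a point): centre of the underside of the white round pad (52 mm across) at the foot of the plunger, 102 mm above the table while the plunger is up: 15 mm above a lid lying loosely on the tin in the nest
- tin: the open tin: aluminium, body 54 mm across and 38 mm tall, then a neck 49 mm across up to the rim at 50.5 mm, with a dark rubber plug (45 mm across, chamfered) standing 4.5 mm proud of it: top 55 mm. Origin: centre of its underside, z up. It starts on the board among the closed tins
- plug (a joint): how far the tin's rubber plug has been driven in: 0 m = 4.5 mm proud, 0.0045 m = flush with the rim (home, the lid down on the rim); takes about 8 N and stays. A full stroke of the press drives it home
- lid: the lid that fits: white, 57 mm across, 12 mm thick: a 3 mm disc with a skirt 9 mm deep (53 mm across inside). Origin: its centre, at half thickness. Its x axis is its axis of revolution, pointing out of the closed (top) face. Starts on edge in the rack, closed face away from the robot. Lying loosely on the tin its origin is 52 mm above the tin's, driven home 47.5 mm
- small_lid: a lid of the same form, 44 mm across, for other tins. Axes as the lid's
- large_lid: a lid of the same form, 72 mm across, for other tins. Axes as the lid's
- rack: steel wire rack, fixed: two rails 32 mm apart along its x axis, 162 mm long, feet 80 mm wide, three slots at x = -50, 0, +50 mm between pins 46 mm high; in each a lid stands on edge, its axis along the rack's x. Origin: on the table under its centre. The table between rack and press is free but for cup and marker
- board: white plastic board 170 x 170 x 8 mm on the table to the right, fixed; the tins stand on it. Origin: centre of its underside
- closed_tin_1: tin already closed, 57 mm across its white lid, 53 mm tall. Origin: centre of its underside
- closed_tin_2: another closed tin, the same
- cup_a: tasting cup, 67 mm across, 46 mm tall. Origin: centre of its underside
- marker: marker pen lying on the table, 133 mm along its x axis, 19 mm high. Origin: centre of its underside
- weight: steel check weight with a knob, 29 mm across, 45 mm tall, left of the press's back. Origin: centre of its underside
Mind the look-alikes: they are no part of the job. What is shaped like the tin but purple or yellow is not meant.

How it is judged (in metres and radians):
On the way:
1. With the tin and its lid in the carriage fully home (within 3 mm), the plunger is pushed through its whole stroke (beyond 18.5 of 19.5 mm) and bears on the lid with over 2 N (value of joint carriage above 0.097 m and value of joint plunger above 0.0185 m and contact force between plunger and lid above 2 N), for 0.1 s.
At the end, for the whole second after the job is handed in: Plug over 3.5 mm in; lid closed face up, level to 0.08 rad, within 4 mm of the tin's axis, origin under 48.5 mm above the tin's; tin upright on the nest floor (4 mm off axis, 3 mm in height); plunger up within 2 mm; carriage home within 3 mm; tin and lid at rest (value of joint plug above 0.0035 m and z of lid in the frame of tin below 0.0485 m and horizontal distance between lid and tin below 0.004 m and angle between lid's own x axis and vertical below 0.08 rad and horizontal distance between tin and nest below 0.004 m and z of tin in the frame of nest below 0.003 m and angle between tin's own z axis and vertical below 0.06 rad and value of joint plunger below 0.002 m and value of joint carriage above 0.097 m and linear speed of each of tin, lid below 0.01 m/s); the robot touches nothing.
It fails at once if a closed tin, a lid that is not needed, the cup, the marker or the weight is moved by more than 30 mm (distance of any of closed_tin_1, closed_tin_2, small_lid, large_lid, cup_a, marker, weight from where it was at the start of the episode above 0.03 m).
It fails at once if the open tin is tipped over (angle between tin's own z axis and vertical above 0.6 rad).
It also fails if it takes over 72 s, if anything falls off the work surface, if the arm or the gripper's body presses on something with over 40 N, if the wrist force passes 120 N, or if a joint passes its speed limit or range.

## Working session

There is one attempt and no reset: what is moved stays moved. The work goes in short steps, Python scripts to look and compute and a tool call to move; the robot and the scene stay as the last step left them, time stands still between calls to the robot, and variables do not carry over. Pictures are saved under pics/ and viewed, and the job is handed in when it is done.

Besides the shell and the picture viewer there is one more tool, called after "Emit:" as name([rows], argument=value, ...), one row to a line, values as JSON. step_arm: Moves the arm, as the interface text tells. Shift numbers are shares of 0.1 m and turn numbers shares of 90 degrees, none past 1 either way. Its arguments: {"type":"object","properties":{"motion":{"type":"array","items":{"type":"array","items":{"type":"array","items":{"type":"number"}}}},"gripper":{"type":"number"},"newtons":{"type":"number"}},"required":["motion"]}

```bash
ls; mkdir -p pics; python3 - <<'E'
from workcell import state, capture, calibration
import cv2,json
print(state())
for n in("side","top"):
    c=calibration(n);print(n,c)
    cv2.imwrite(f"pics/{n}0.png",capture(n)[:,:,::-1])
E
```

```text
pics
{'time_s': 0.0, 'joints': array([72.48338813, 18.43718995, -4.01452263, 83.17673283,  1.29522891,
       78.54083717, -3.2603672 ]), 'qd': array([-0.01745809,  0.04164247, -0.06371658, -0.00038582, -0.09822507,
        0.02101071, -0.05514377]), 'joint_efforts': array([ 4.72450229e-04, -4.91272223e+01, -4.03216789e-01, -3.12531924e+01,
       -6.39332389e-02,  4.34238883e-02,  1.49043758e-04]), 'position': array([ 0.20411914, -0.61651955,  0.22146654]), 'tcp_rot': array([[ 9.49287667e-01,  3.14408054e-01, -7.07472562e-04],
       [ 3.14408830e-01, -9.49286007e-01,  1.77900781e-03],
       [-1.12259421e-04, -1.91122579e-03, -9.99998167e-01]]), 'wrist_force': array([-0.20893073, -0.01470425, -0.12137479]), 'torque': array([-0.00503757, -0.02863164, -0.03446095]), 'grip_width': 0.08706473774509785}
side {'fovy': 50.670588410679684, 'cx': 328.2510345441107, 'cy': 240.50034706866404, 'R': array([[-0.96590807, -0.25880019, -0.0066385 ],
       [-0.1187992 ,  0.46588059, -0.87683638],
       [ 0.23001817, -0.84615468, -0.48074307]]), 't': array([0.55287417, 0.25207799, 1.10758965])}
top {'fovy': 48.473742762123045, 'cx': 318.2852884110997, 'cy': 244.53000735999476, 'R': array([[-0.41910386, -0.90793187, -0.00341766],
       [-0.88735606,  0.41039715, -0.21017469],
       [ 0.1922269 , -0.08505235, -0.97765787]]), 't': array([0.18865718, 0.58883532, 1.68377109])}
```

View pics/side0.png

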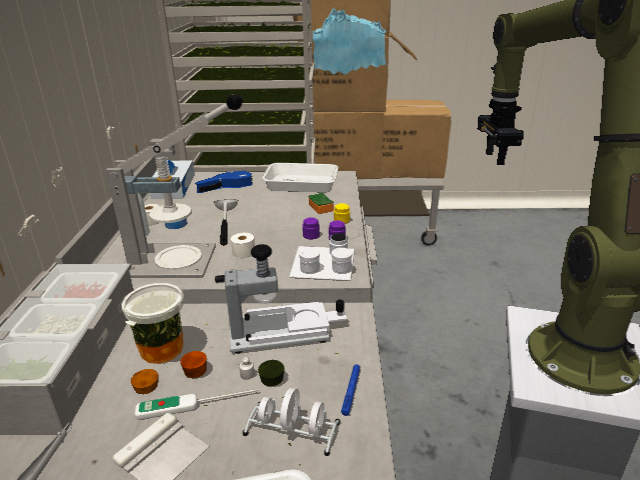

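View pics/top0.png

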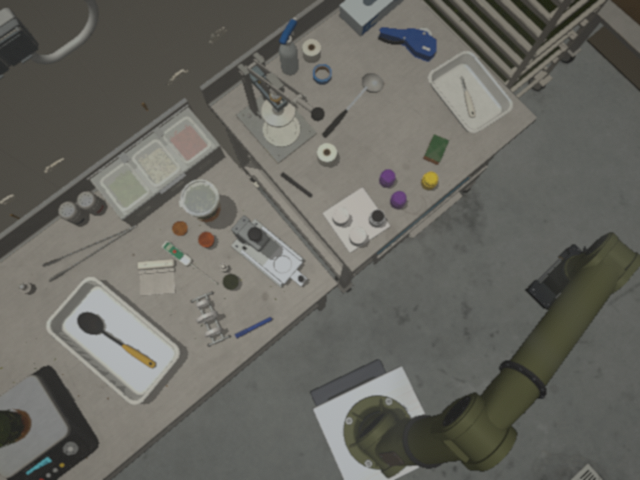

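```bash
cat > h.py <<'E'
import numpy as np,cv2
from workcell import state,capture,calibration
def K(n):
    c=calibration(n);f=240/np.tan(np.radians(c['fovy'])/2);return f,c['cx'],c['cy'],np.array(c['R']),np.array(c['t'])
def ray(n,u,v):
    f,cx,cy,R,t=K(n);d=R.T@np.array([(u-cx)/f,(v-cy)/f,1]);return -R.T@t,d/np.linalg.norm(d)
def plane(n,u,v,z):
    o,d=ray(n,u,v);return o+d*(z-o[2])/d[2]
def tri(a,b):
    o1,d1=ray("side",*a);o2,d2=ray("top",*b)
    s=np.linalg.lstsq(np.c_[d1,-d2],o2-o1,rcond=None)[0]
    p,q=o1+s[0]*d1,o2+s[1]*d2;return (p+q)/2,np.linalg.norm(p-q)
def proj(n,X):
    f,cx,cy,R,t=K(n);p=R@np.array(X)+t;return p[0]/p[2]*f+cx,p[1]/p[2]*f+cy
def crop(im,x0,y0,x1,y1,s,fn):
    cv2.imwrite(fn,cv2.resize(im[y0:y1,x0:x1,::-1],None,fx=s,fy=s,interpolation=cv2.INTER_CUBIC))
E
python3 - <<'E'
from h import *
s=cv2.imread('pics/side0.png')[:,:,::-1];t=cv2.imread('pics/top0.png')[:,:,::-1]
crop(s,210,180,370,300,5,'pics/s1.png')
crop(s,220,340,370,460,5,'pics/s2.png')
crop(t,180,170,420,350,3.3,'pics/t1.png')
crop(s,200,230,360,350,5,'pics/s3.png')
E
```

```text
(no output)
```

View pics/s1.png

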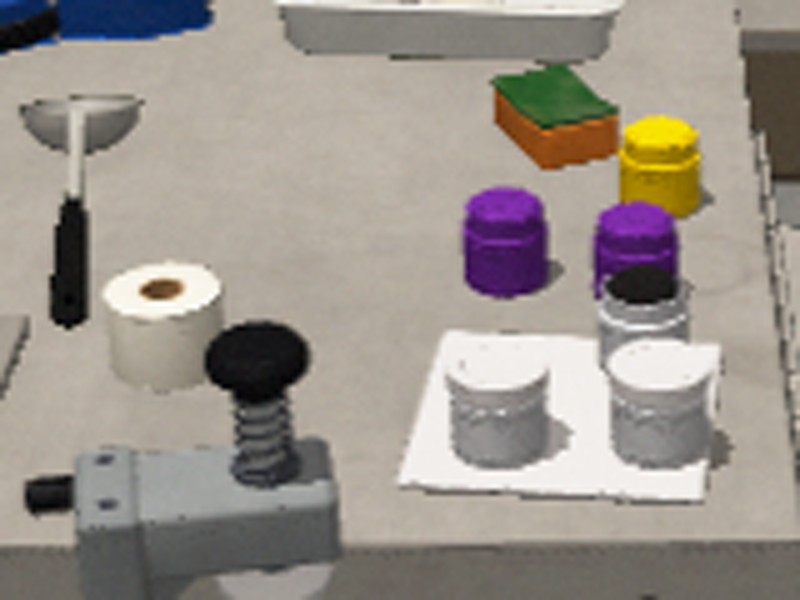

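View pics/s2.png

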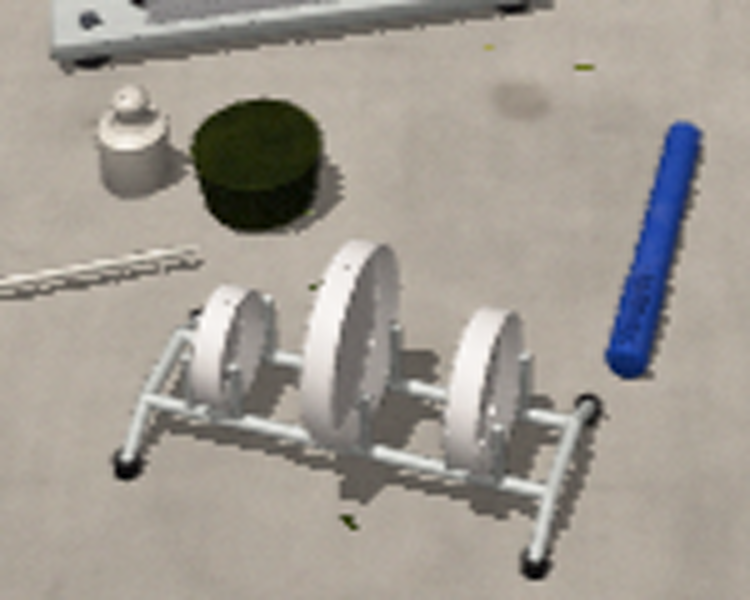

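View pics/t1.png

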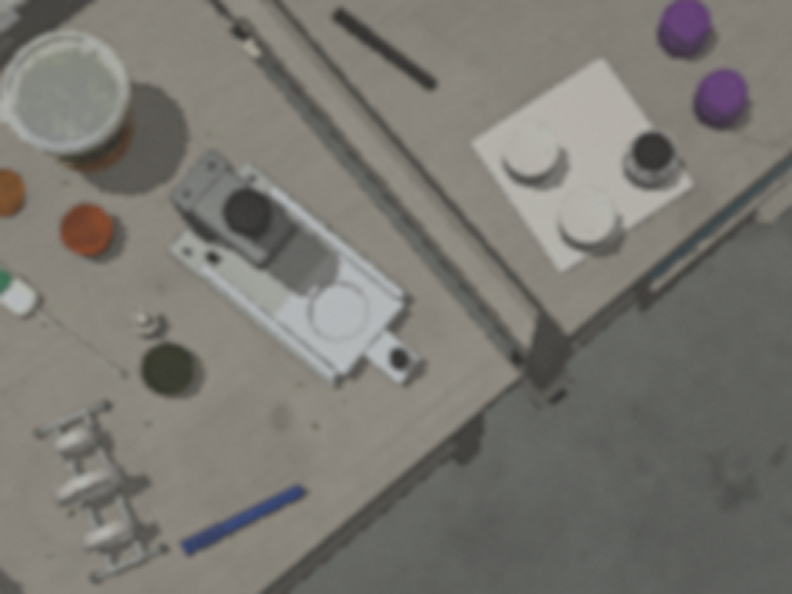

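View pics/s3.png

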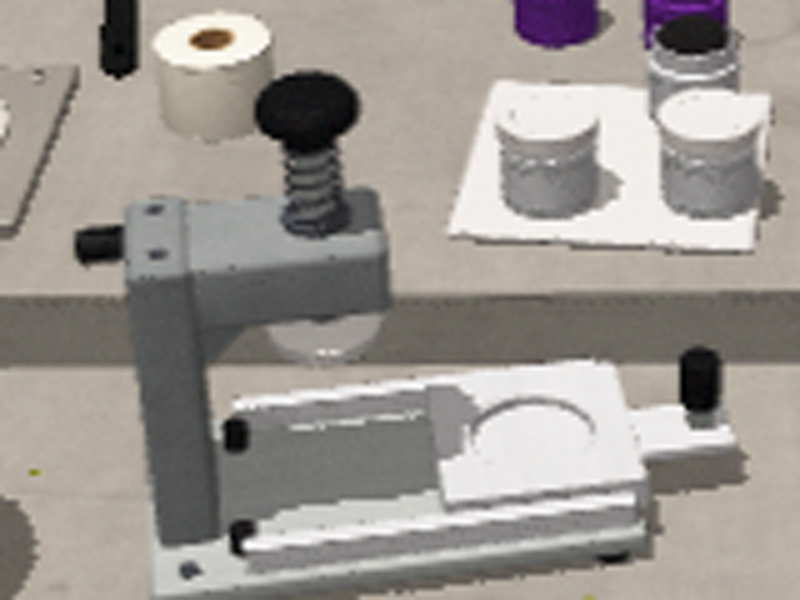

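```bash
python3 - <<'E'
from h import *
s=cv2.imread('pics/side0.png');t=cv2.imread('pics/top0.png')
def blobs(im,box,cond,amin=8):
    x0,y0,x1,y1=box;c=im[y0:y1,x0:x1].astype(int);m=cond(c).astype(np.uint8)
    n,l,st,ce=cv2.connectedComponentsWithStats(m)
    return [(st[i].tolist(),(ce[i]+[x0,y0]).round(2).tolist()) for i in range(1,n) if st[i,4]>=amin]
dark=lambda c:c.max(2)<70
print('plug side',blobs(s,(325,230,352,250),dark)); print('plug top',blobs(t,(360,200,400,235),lambda c:c.max(2)<60))
print('knob side',blobs(s,(245,240,280,275),dark)); print('knob top',blobs(t,(235,220,275,245),lambda c:c.max(2)<60))
print('cknob side',blobs(s,(330,295,350,320),dark)); print('cknob top',blobs(t,(290,270,312,290),lambda c:c.max(2)<65))
wh=lambda c:c.min(2)>180
print('lids side',blobs(s,(320,245,358,275),wh),blobs(s,(295,245,323,275),wh))
# plug: 
for n,im in(("side",s),("top",t)):
    print(im.shape)
E
```

```text
plug side [([6, 3, 15, 8, 95], [338.17, 236.46])]
plug top [([13, 11, 10, 10, 74], [377.39, 215.69])]
knob side [([6, 4, 21, 18, 264], [260.84, 252.12]), ([12, 21, 10, 5, 12], [261.5, 263.33]), ([13, 24, 12, 11, 49], [264.92, 270.94])]
knob top [([14, 8, 13, 14, 96], [255.56, 233.92])]
cknob side [([6, 4, 8, 14, 98], [339.5, 305.63])]
cknob top [([9, 7, 4, 4, 11], [300.64, 278.45])]
lids side [([14, 0, 9, 1, 9], [338.0, 245.0]), ([0, 2, 34, 28, 526], [333.02, 258.45])] [([0, 1, 28, 29, 436], [307.37, 257.35])]
(480, 640, 3)
(480, 640, 3)
```

```bash
python3 - <<'E'
from h import *
print('plug',tri((338.6,236.5),(377.9,215.9)), plane('side',338.6,236.5,.063),plane('top',377.9,215.9,.063))
print('knob',tri((260.84,251),(255.56,233.92)), plane('side',260.84,251,.222),plane('top',255.56,233.92,.222))
print('ck', tri((339.5,300.5),(300.64,278.45)),plane('side',339.5,300.5,.066),plane('top',300.64,278.45,.066))
s=cv2.imread('pics/side0.png')[:,:,::-1];t=cv2.imread('pics/top0.png')[:,:,::-1]
crop(t,230,210,320,295,8,'pics/t2.png')
crop(t,320,185,400,255,9,'pics/t3.png')
crop(t,185,280,285,350,8,'pics/t4.png')
E
```

```text
plug (array([ 0.61993383, -0.29643042,  0.05917409]), np.float64(0.0006825370513313096)) [ 0.61858613 -0.28957599  0.063     ] [ 0.61882615 -0.29564441  0.063     ]
knob (array([0.69289153, 0.09493116, 0.21814369]), np.float64(0.0029314873365517313)) [0.69176627 0.10092432 0.222     ] [0.69039863 0.09449461 0.222     ]
ck (array([0.5367961 , 0.02342247, 0.06772548]), np.float64(0.0034791030881600018)) [0.53915923 0.02096172 0.066     ] [0.53531318 0.0231471  0.066     ]
```

View pics/t2.png

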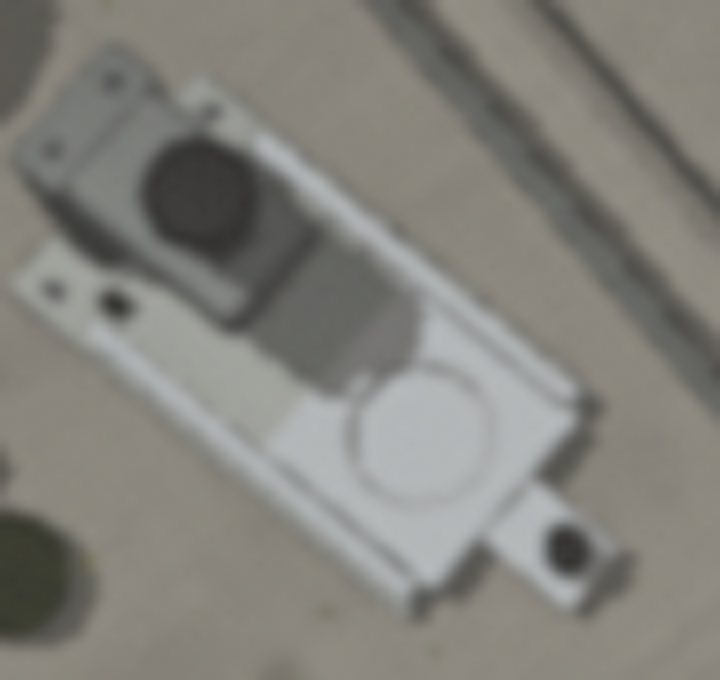

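View pics/t3.png

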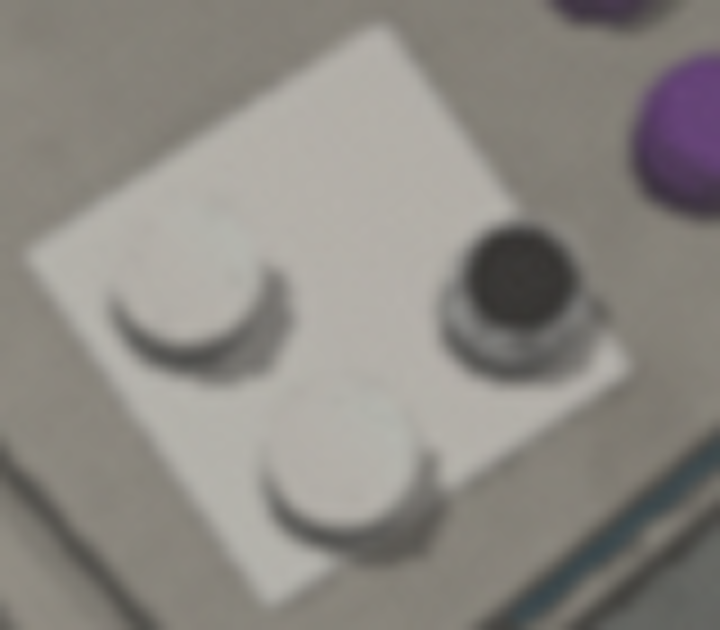

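View pics/t4.png

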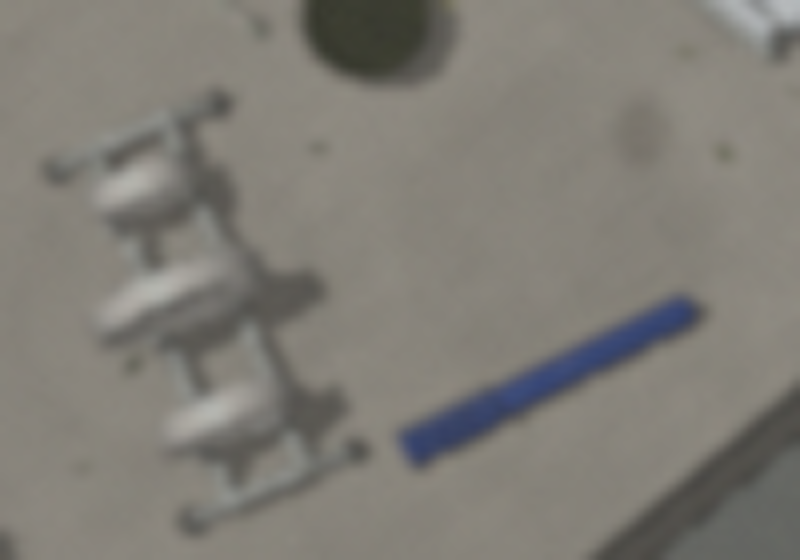

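```bash
python3 - <<'E'
from h import *
np.set_printoptions(precision=4,suppress=True)
T=[(191.9,301.3),(212.3,292.9),(209.1,345),(229.6,336.3)];S=[(245.4,433),(259,403.6),(327,453),(337.6,421.6)]
for a,b in zip(S,T): print('foot',tri(a,b),plane('top',*b,.006),plane('side',*a,.006))
P=[plane('top',*b,.006) for b in T];Q=[plane('side',*a,.006) for a in S]
for P in(P,Q):
    P=np.array(P);print('centre',P.mean(0)); d=(P[0]+P[1]-P[2]-P[3])/2;print(d,np.linalg.norm(d),np.degrees(np.arctan2(d[1],d[0])), np.linalg.norm(P[0]-P[1]))
# board corners top
B=[(320+x/9,185+y/9) for x,y in[(30,255),(380,28),(633,362),(270,605)]]
B=np.array([plane('top',*b,.008) for b in B]);print('board',B, [np.linalg.norm(B[i]-B[i-1]) for i in range(4)])
# closed tins top
for u,v in[(185,265),(342,450)]: print('closed',plane('top',320+u/9,185+v/9,.061))
for u,v in[(498,365),(660,370)]: print('closed side',plane('side',210+u/5,180+v/5,.061))
# nest circle top: at block top z=.036
print('nest',plane('top',230+422/8,210+435/8,.034), plane('side',200+533/5,230+434/5,.036))
print('cup',plane('top',180+170/3.3,170+368/3.3,.046))
print('marker ends',plane('top',180+185/3.3,170+548/3.3,.01),plane('top',180+302/3.3,170+490/3.3,.01))
print('weight',plane('top',180+150/3.3,170+322/3.3,.03))
E
```

```text
foot (array([0.6271, 0.3806, 0.0026]), np.float64(0.0008572058663958243)) [0.626  0.3799 0.006 ] [0.6261 0.3833 0.006 ]
foot (array([0.6266, 0.3089, 0.0034]), np.float64(0.0054484980953430325)) [0.6234 0.3079 0.006 ] [0.6284 0.3113 0.006 ]
foot (array([0.4714, 0.3832, 0.001 ]), np.float64(0.001140821765026723)) [0.4703 0.3822 0.006 ] [0.4709 0.3871 0.006 ]
foot (array([0.4696, 0.3115, 0.0015]), np.float64(0.0021796400315838363)) [0.4681 0.3108 0.006 ] [0.4698 0.3154 0.006 ]
centre [0.5469 0.3452 0.006 ]
[ 0.1555 -0.0026  0.    ] 0.15553409141448707 -0.9555101129824404 0.07206902034246246
centre [0.5488 0.3493 0.006 ]
[ 0.1569 -0.0039  0.    ] 0.15691853993205593 -1.429696598055323 0.07206251621004477
board [[ 0.7164 -0.142   0.008 ]
 [ 0.7419 -0.3021  0.008 ]
 [ 0.5825 -0.3315  0.008 ]
 [ 0.5555 -0.1664  0.008 ]] [np.float64(0.16275634552309154), np.float64(0.1621529838476476), np.float64(0.16207903381939542), np.float64(0.16725490989016303)]
closed [ 0.6758 -0.1858  0.061 ]
closed [ 0.5883 -0.208   0.061 ]
closed side [ 0.6733 -0.1812  0.061 ]
closed side [ 0.5862 -0.1979  0.061 ]
nest [0.6077 0.0565 0.034 ] [0.6076 0.0621 0.036 ]
cup [0.6238 0.2314 0.046 ]
marker ends [0.4595 0.2908 0.01  ] [0.4631 0.163  0.01  ]
weight [0.6783 0.2331 0.03  ]
```

Emit:
step_arm([
  [[0.08, 0.06, 0, 0, 0, 0.04], [0.17, 0.13, 0, 0, 0, 0.07], [0.25, 0.2, 0, 0, 0, 0.11], [0.33, 0.26, 0, 0, 0, 0.14], [0.41, 0.32, 0, 0, 0, 0.18], [0.5, 0.39, 0, 0, 0, 0.21], [0.58, 0.45, 0, 0, 0, 0.25], [0.66, 0.52, 0, 0, 0, 0.29], [0.75, 0.58, 0, 0, 0, 0.32], [0.83, 0.645, 0, 0, 0, 0.36]],
], gripper=0.6, newtons=10)

```text
time_s: 0.93
position: [0.2877, -0.552, 0.222]
tcp_rot: [[0.631, 0.776, -0.0], [0.776, -0.631, 0.001], [0.0, -0.001, -1.0]]
wrist_force: [-0.4, 0.2, -0.4]
grip_width: 0.0698
```

Emit:
step_arm([
  [[0.1, 0.08, 0, 0, 0, 0.04], [0.2, 0.16, 0, 0, 0, 0.07], [0.3, 0.23, 0, 0, 0, 0.11], [0.4, 0.31, 0, 0, 0, 0.14], [0.5, 0.39, 0, 0, 0, 0.18], [0.6, 0.47, 0, 0, 0, 0.21], [0.7, 0.55, 0, 0, 0, 0.25], [0.8, 0.62, 0, 0, 0, 0.29], [0.9, 0.7, 0, 0, 0, 0.32], [1.0, 0.78, 0, 0, 0, 0.355]],
])

```text
time_s: 1.77
position: [0.3882, -0.4737, 0.2224]
tcp_rot: [[0.124, 0.992, -0.0], [0.992, -0.124, 0.0], [0.0, -0.0, -1.0]]
wrist_force: [-0.0, -0.5, 0.4]
grip_width: 0.0696
```

Emit:
step_arm([
  [[0.1, 0.08, 0, 0, 0, 0.04], [0.2, 0.16, 0, 0, 0, 0.07], [0.3, 0.23, 0, 0, 0, 0.11], [0.4, 0.31, 0, 0, 0, 0.14], [0.5, 0.39, -0.1, 0, 0, 0.18], [0.6, 0.47, -0.2, 0, 0, 0.21], [0.7, 0.55, -0.3, 0, 0, 0.25], [0.8, 0.62, -0.4, 0, 0, 0.29], [0.9, 0.7, -0.5, 0, 0, 0.32], [1.0, 0.78, -0.6, 0, 0, 0.355]],
])

```text
time_s: 2.6
position: [0.488, -0.3956, 0.1614]
tcp_rot: [[-0.42, 0.908, -0.0], [0.908, 0.42, 0.0], [0.001, -0.0, -1.0]]
wrist_force: [-0.3, -1.0, -0.1]
grip_width: 0.0694
```

Emit:
step_arm([
  [[0.1, 0.08, 0, 0, 0, 0], [0.2, 0.16, 0, 0, 0, 0], [0.3, 0.23, 0, 0, 0, 0], [0.4, 0.31, 0, 0, 0, 0], [0.5, 0.39, -0.03, 0, 0, 0], [0.6, 0.47, -0.06, 0, 0, 0], [0.7, 0.55, -0.1, 0, 0, 0], [0.8, 0.62, -0.14, 0, 0, 0], [0.9, 0.7, -0.17, 0, 0, 0], [1.0, 0.78, -0.2, 0, 0, 0]],
])

```text
time_s: 3.43
position: [0.5881, -0.3178, 0.1419]
tcp_rot: [[-0.416, 0.909, -0.0], [0.909, 0.416, 0.0], [0.0, -0.0, -1.0]]
wrist_force: [0.5, -0.1, -0.4]
grip_width: 0.0697
```

```bash
python3 - <<'E'
from h import *
np.set_printoptions(precision=4,suppress=True)
s=state();print(s['position'],s['joints'],s['tcp_rot'],s['time_s'])
a=capture('side');b=capture('top')
cv2.imwrite('pics/side1.png',a[:,:,::-1]);cv2.imwrite('pics/top1.png',b[:,:,::-1])
crop(a,270,180,390,290,5,'pics/s4.png')
p=s['position'];print(proj('side',p),proj('top',p))
E
```

```text
[ 0.5881 -0.3178  0.1419] [ 47.0674  25.7717 -27.9223  85.2295  12.352   72.0923  42.3071] [[-0.4165  0.9092 -0.0004]
 [ 0.9092  0.4165  0.0002]
 [ 0.0004 -0.0003 -1.    ]] 3.4333
(np.float64(351.4759583719101), np.float64(208.79506294568893)) (np.float64(391.12784670722), np.float64(215.02354660565268))
```

View pics/s4.png

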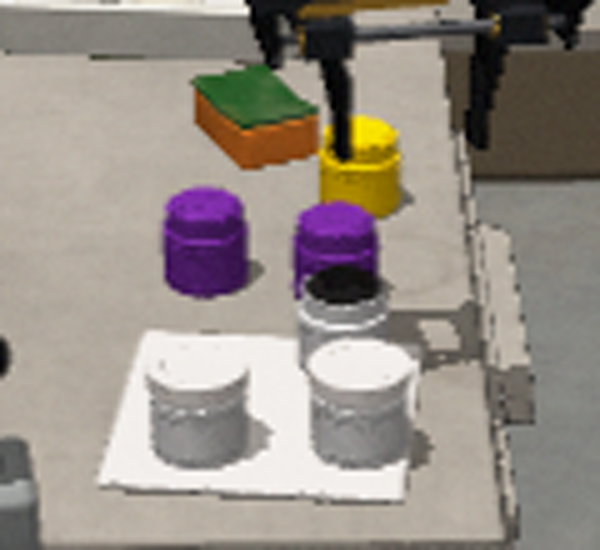

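Emit:
step_arm([
  [[0.1, 0.07, -0.05, 0, 0, 0], [0.21, 0.15, -0.1, 0, 0, 0], [0.31, 0.223, -0.2, 0, 0, 0], [0.31, 0.223, -0.3, 0, 0, 0], [0.31, 0.223, -0.4, 0, 0, 0], [0.31, 0.223, -0.5, 0, 0, 0], [0.31, 0.223, -0.6, 0, 0, 0], [0.31, 0.223, -0.65, 0, 0, 0], [0.31, 0.223, -0.68, 0, 0, 0], [0.31, 0.223, -0.7, 0, 0, 0]],
])

```text
time_s: 4.37
position: [0.6179, -0.2967, 0.0721]
tcp_rot: [[-0.416, 0.909, -0.0], [0.909, 0.416, 0.0], [0.0, -0.0, -1.0]]
wrist_force: [0.2, -0.3, 0.1]
grip_width: 0.0696
```

```bash
python3 - <<'E'
from h import *
a=capture('side');b=capture('top')
crop(a,290,190,380,270,6,'pics/s5.png');crop(b,340,180,420,250,7,'pics/t5.png')
E
```

```text
(no output)
```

View pics/s5.png

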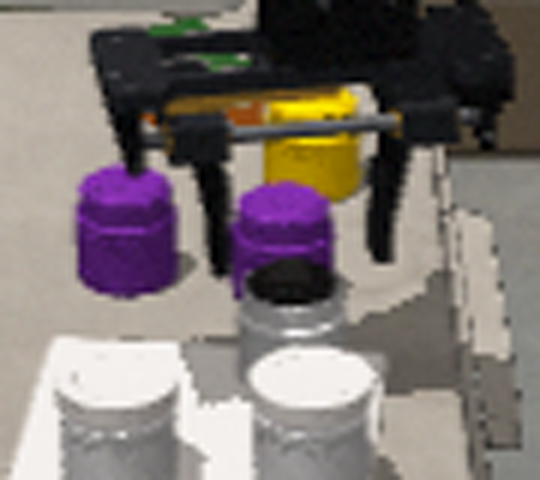

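View pics/t5.png

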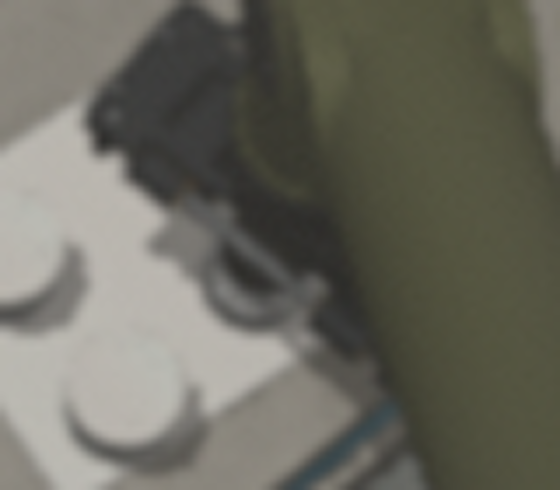

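```bash
python3 - <<'E'
from h import *
for z in(.0721,.063): print(proj('side',[.6179,-.2967,z]),proj('side',[.6279,-.2967,z]),proj('side',[.6179,-.2867,z]))
E
```

```text
(np.float64(339.4351680020534), np.float64(232.62586853123017)) (np.float64(336.083201424736), np.float64(232.22809230099892)) (np.float64(338.6000812828681), np.float64(234.2003153553336))
(np.float64(339.4227197429291), np.float64(235.3999425427968)) (np.float64(336.08072928954454), np.float64(234.9990153456105)) (np.float64(338.5900597794023), np.float64(236.98573331980015))
```

Emit:
step_arm([
  [[0.02, 0, 0, 0, 0, 0], [0.03, -0.02, -0.08, 0, 0, 0], [0.03, -0.02, -0.16, 0, 0, 0], [0.03, -0.02, -0.24, 0, 0, 0], [0.03, -0.02, -0.32, 0, 0, 0], [0.03, -0.02, -0.4, 0, 0, 0], [0.03, -0.02, -0.46, 0, 0, 0], [0.03, -0.02, -0.5, 0, 0, 0], [0.03, -0.02, -0.53, 0, 0, 0], [0.03, -0.02, -0.53, 0, 0, 0]],
])

```text
time_s: 5.3
position: [0.621, -0.2981, 0.0188]
tcp_rot: [[-0.417, 0.909, -0.001], [0.909, 0.417, 0.0], [0.001, -0.001, -1.0]]
wrist_force: [0.2, -0.2, 0.3]
grip_width: 0.0693
```

Emit:
step_arm([
  [[0, 0, 0, 0, 0, 0], [0, 0, 0, 0, 0, 0], [0, 0, 0, 0, 0, 0], [0, 0, 0, 0, 0, 0], [0, 0, 0, 0, 0, 0], [0, 0, 0, 0, 0, 0], [0, 0, 0, 0, 0, 0], [0, 0, 0, 0, 0, 0], [0, 0, 0, 0, 0, 0], [0, 0, 0, 0, 0, 0]],
], gripper=-0.2, newtons=6)

```text
time_s: 6.13
position: [0.6218, -0.2984, 0.0201]
tcp_rot: [[-0.417, 0.909, 0.001], [0.909, 0.417, -0.0], [-0.001, 0.001, -1.0]]
wrist_force: [0.5, 0.4, 3.6]
grip_width: 0.0535
```

Emit:
step_arm([
  [[0, 0, 0, 0, 0, 0], [0, 0, 0, 0, 0, 0], [0, 0, 0, 0, 0, 0], [0, 0, 0, 0, 0, 0], [0, 0, 0, 0, 0, -0.07], [0, 0, 0, 0, 0, -0.15], [0, 0, 0, 0, 0, -0.22], [0, 0, 0, 0, 0, -0.3], [0, 0, 0, 0, 0, -0.37], [0, 0, 0, 0, 0, -0.45]],
], gripper=0.6)

```text
time_s: 6.97
position: [0.621, -0.2982, 0.0192]
tcp_rot: [[0.278, 0.96, -0.001], [0.96, -0.278, 0.0], [0.0, -0.001, -1.0]]
wrist_force: [0.1, 0.1, -0.7]
grip_width: 0.0695
```

Emit:
step_arm([
  [[0, 0, 0, 0, 0, -0.07], [0, 0, 0, 0, 0, -0.14], [0, 0, 0, 0, 0, -0.21], [0, 0, 0, 0, 0, -0.28], [0, 0, 0, 0, 0, -0.35], [0, 0, 0, 0, 0, -0.42], [0, 0, 0, 0, 0, -0.49], [0, 0, 0, 0, 0, -0.55], [0, 0, 0, 0, 0, -0.55], [0, 0, 0, 0, 0, -0.55]],
])

```text
time_s: 7.8
position: [0.6211, -0.2981, 0.0193]
tcp_rot: [[0.908, 0.42, -0.001], [0.42, -0.908, -0.0], [-0.001, -0.0, -1.0]]
wrist_force: [0.3, 0.5, 0.5]
grip_width: 0.0694
```

Emit:
step_arm([
  [[0, 0, 0, 0, 0, 0], [0, 0, 0, 0, 0, 0], [0, 0, 0, 0, 0, 0], [0, 0, 0, 0, 0, 0], [0, 0, 0, 0, 0, 0], [0, 0, 0, 0, 0, 0], [0, 0, 0, 0, 0, 0], [0, 0, 0, 0, 0, 0], [0, 0, 0, 0, 0, 0], [0, 0, 0, 0, 0, 0]],
], gripper=-0.2, newtons=15)

```text
time_s: 8.63
position: [0.6212, -0.2982, 0.0195]
tcp_rot: [[0.909, 0.417, -0.0], [0.417, -0.909, 0.0], [-0.0, -0.0, -1.0]]
wrist_force: [-0.6, 0.7, -0.1]
grip_width: 0.0535
```

Emit:
step_arm([
  [[0, 0, 0.15, 0, 0, 0], [0, 0, 0.3, 0, 0, 0], [0, 0, 0.45, 0, 0, 0], [0, 0.05, 0.6, 0, 0, 0], [0, 0.15, 0.75, 0, 0, 0], [0, 0.25, 0.9, 0, 0, 0], [0, 0.4, 0.9, 0, 0, 0], [0, 0.55, 0.9, 0, 0, 0], [0, 0.7, 0.9, 0, 0, 0], [0, 0.85, 0.9, 0, 0, 0]],
])

```text
time_s: 9.47
position: [0.6205, -0.2103, 0.1084]
tcp_rot: [[0.908, 0.419, -0.002], [0.419, -0.908, 0.001], [-0.001, -0.002, -1.0]]
wrist_force: [0.4, 0.1, -0.8]
grip_width: 0.0532
```

Emit:
step_arm([
  [[0, 0.1, 0, 0, 0, 0], [0, 0.2, 0, 0, 0, 0], [0, 0.3, 0, 0, 0, 0], [0, 0.4, 0, 0, 0, 0], [0, 0.5, 0, 0, 0, 0], [0, 0.6, 0, 0, 0, 0], [0, 0.7, 0, 0, 0, 0], [0, 0.8, 0, 0, 0, 0], [0, 0.9, 0, 0, 0, 0], [0, 1.0, 0, 0, 0, 0]],
])

```text
time_s: 10.3
position: [0.6213, -0.1123, 0.1096]
tcp_rot: [[0.909, 0.417, 0.0], [0.417, -0.909, -0.0], [0.0, 0.0, -1.0]]
wrist_force: [-0.8, -0.2, -1.4]
grip_width: 0.053
```

Emit:
step_arm([
  [[0, 0.1, 0, 0, 0, 0], [0, 0.2, 0, 0, 0, 0], [0, 0.3, 0, 0, 0, 0], [0, 0.4, 0, 0, 0, 0], [0, 0.5, 0, 0, 0, 0], [0, 0.6, 0, 0, 0, 0], [-0.03, 0.7, 0, 0, 0, 0], [-0.06, 0.8, 0, 0, 0, 0], [-0.1, 0.9, 0, 0, 0, 0], [-0.13, 1.0, 0, 0, 0, 0]],
])

```text
time_s: 11.13
position: [0.6077, -0.0123, 0.1095]
tcp_rot: [[0.909, 0.417, -0.0], [0.417, -0.909, -0.0], [-0.0, -0.0, -1.0]]
wrist_force: [-0.9, -0.1, -0.7]
grip_width: 0.0535
```

Emit:
step_arm([
  [[0, 0.1, 0, 0, 0, 0], [0, 0.2, 0, 0, 0, 0], [0, 0.3, 0, 0, 0, 0], [0, 0.4, 0, 0, 0, 0], [0, 0.5, -0.1, 0, 0, 0], [0, 0.6, -0.2, 0, 0, 0], [0, 0.7, -0.3, 0, 0, 0], [0, 0.7, -0.4, 0, 0, 0], [0, 0.7, -0.5, 0, 0, 0], [0, 0.7, -0.5, 0, 0, 0]],
])

```text
time_s: 11.97
position: [0.6062, 0.0557, 0.0561]
tcp_rot: [[0.909, 0.417, -0.005], [0.417, -0.909, -0.001], [-0.005, -0.001, -1.0]]
wrist_force: [-0.1, -0.3, -1.8]
grip_width: 0.0536
```

```bash
python3 - <<'E'
from h import *
np.set_printoptions(precision=4,suppress=True)
s=state();print(s['position'],s['joints'])
a=capture('side');b=capture('top')
cv2.imwrite('pics/side2.png',a[:,:,::-1]);cv2.imwrite('pics/top2.png',b[:,:,::-1])
crop(a,220,230,360,350,5.5,'pics/s6.png');crop(b,230,200,320,290,6,'pics/t6.png')
p=s['position'].copy();print(proj('side',p),proj('top',p))
p[2]-=.011;print(proj('side',p),proj('top',p))
E
```

```text
[0.6062 0.0557 0.0561] [  6.6504  22.2359 -17.4797  98.9058   7.5353  60.3199 -78.7433]
(np.float64(307.74194858519576), np.float64(308.2727299512029)) (np.float64(282.69862214823866), np.float64(263.51765570575145))
(np.float64(307.86542168512096), np.float64(312.1184463388605)) (np.float64(282.9285759378815), np.float64(264.104775684559))
```

View pics/s6.png

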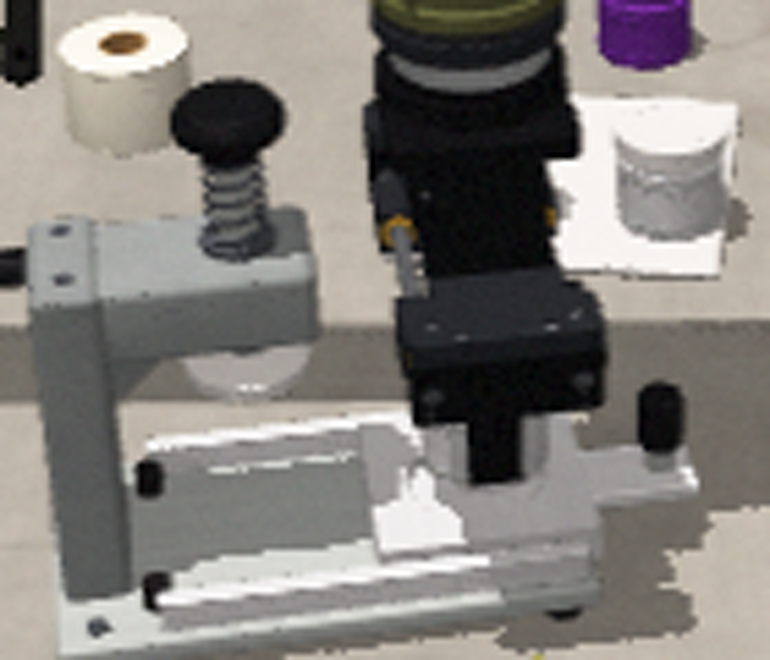

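View pics/t6.png

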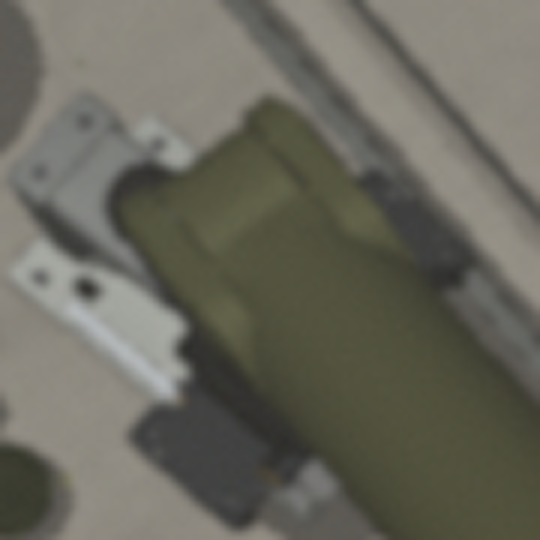

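```bash
python3 - <<'E'
from h import *
np.set_printoptions(precision=4,suppress=True)
p=np.array([.6062,.0557,.0561]);j=np.array([-.417,.909,0])
for r in(.027,.035,.042): print(r,proj('side',p+j*r))
s=cv2.imread('pics/side0.png')
crop(s[:,:,::-1],285,295,340,345,14,'pics/s7.png')
t=cv2.imread('pics/top0.png');crop(t[:,:,::-1],265,250,310,290,16,'pics/t7.png')
E
```

```text
0.027 (np.float64(309.3234502070459), np.float64(315.28411667483806))
0.035 (np.float64(309.8034017756903), np.float64(317.41584401391066))
0.042 (np.float64(310.2281539062277), np.float64(319.3024004669986))
```

View pics/s7.png

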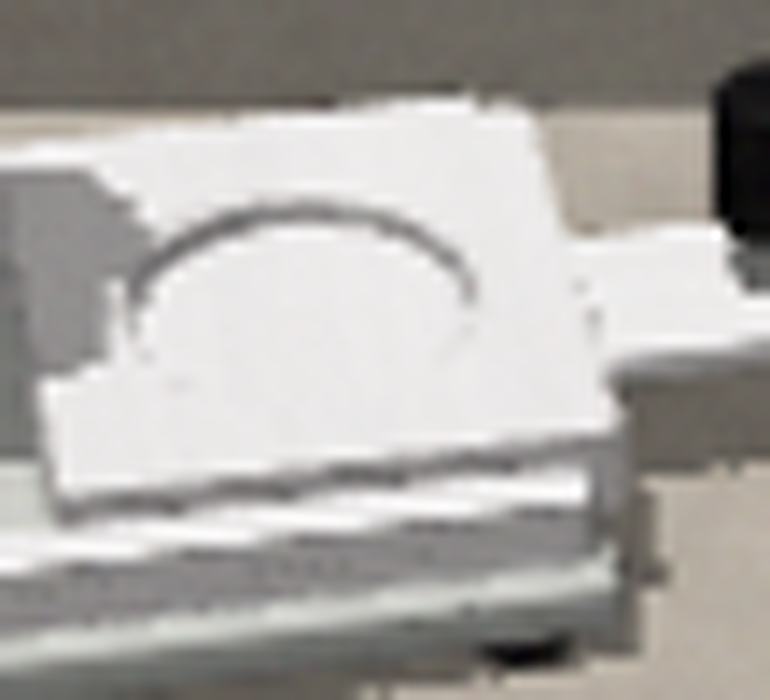

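View pics/t7.png

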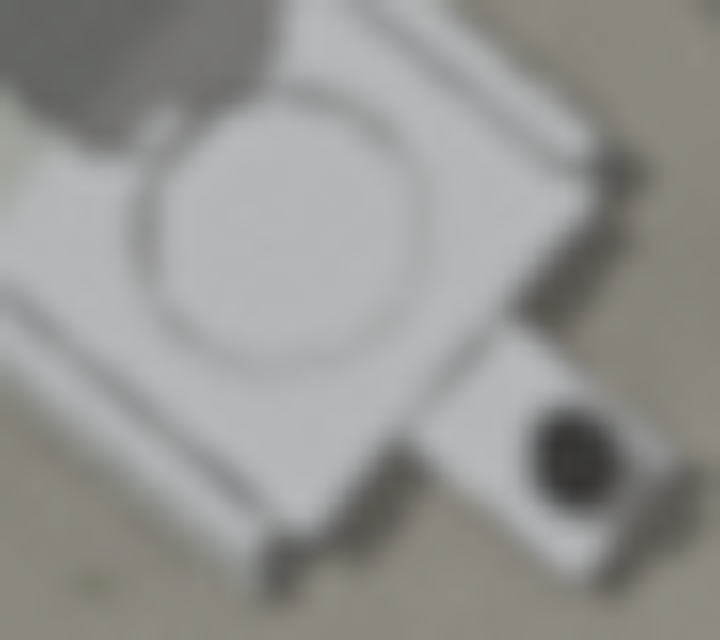

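```bash
python3 - <<'E'
from h import *
s=cv2.imread('pics/side2.png')
crop(s[:,:,::-1],285,295,340,345,14,'pics/s8.png')
c=np.array([.610,.0575,.036])
# nest rim ellipse prediction
a=np.linspace(0,2*np.pi,360)
for c in([.608,.057],[.611,.057],[.611,.060]):
    P=np.array([proj('side',[c[0]+.02875*np.cos(x),c[1]+.02875*np.sin(x),.036]) for x in a]);print(c,'side l r t b',P.min(0),P.max(0),P.mean(0))
    P=np.array([proj('top',[c[0]+.02875*np.cos(x),c[1]+.02875*np.sin(x),.036]) for x in a]);print(c,'top',P.min(0),P.max(0),P.mean(0))
print(np.array([128,205])/14-.46+[285,295],475/14-.46+285)
print(np.array([143,93])/16-.47+[265,250],np.array([422,368])/16-.47+[265,250])
E
```

```text
[0.608, 0.057] side l r t b [294.71988397 308.1170783 ] [319.39949532 323.17941252] [307.03150712 315.56247103]
[0.608, 0.057] top [273.84080996 255.70777044] [291.24948677 272.86520886] [282.53534281 264.25016159]
[0.611, 0.057] side l r t b [293.49605407 307.92886646] [318.16271268 322.97402176] [305.80152966 315.36581439]
[0.611, 0.057] top [273.4747751  254.90107316] [290.8777427  272.04731973] [282.16646316 263.43789714]
[0.611, 0.06] side l r t b [293.08734024 308.65870761] [317.80753771 323.76879524] [305.41962909 316.12757884]
[0.611, 0.06] top [272.64367051 255.27403037] [290.04914    272.42533833] [281.33662288 263.81337209]
[293.68285714 309.18285714] 318.4685714285714
[273.4675 255.3425] [290.905 272.53 ]
```

View pics/s8.png

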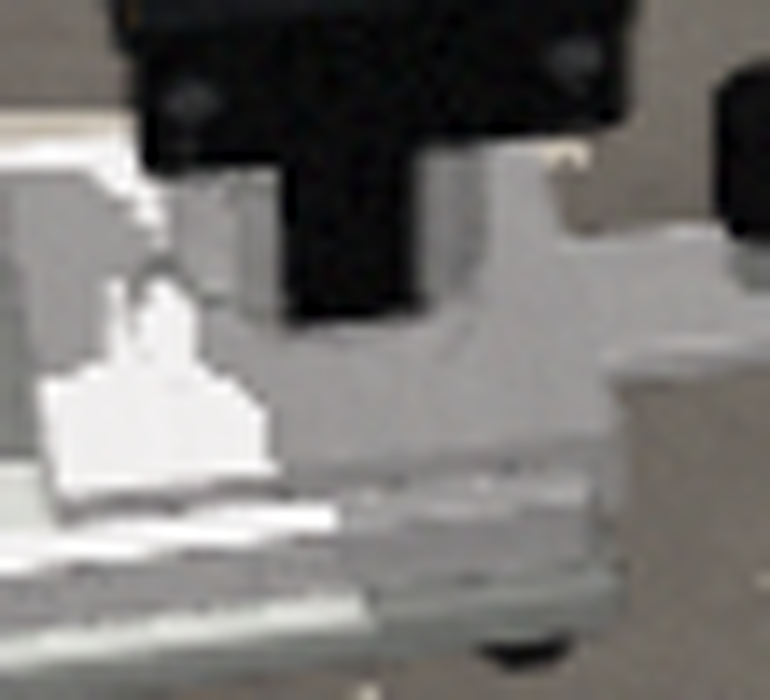

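```bash
python3 - <<'E'
from h import *
s=cv2.imread('pics/side2.png')
g=s[295:330,285:330].astype(float);g=np.clip((g-90)/(230-90)*255,0,255).astype(np.uint8)
crop(g[:,:,::-1],0,0,45,35,17,'pics/s9.png')
for r in range(305,317): print(r,s[r,292:326,1])
E
```

```text
305 [241 235 176   8  14  23  34  14   9  11   9   9  13  12  11  15  11  11
  11   7  13  11  16  42  58  51  63  99 126 154 158 168 182 182]
306 [238 239 221   8  12  11  23   9  10   4   9  11   9  12   7  16  10  12
   3   5  11   4  38  91 114 115 110 125 155 155 156 162 169 129]
307 [240 239 228 116  58  48  75  85  86 119 102 129 111   6   9   5  12  10
   6  13  11   9  41  93 122 114 114 125 153 152 152 145 115 103]
308 [187 239 239 233 178 143 137 127 146 119 117 116  98   7  12  14  11  10
   1   7   8   6  41  99 122 117 111 127 154 156 151 146 121 102]
309 [151 153 185 233 181 139 144 150 145 123 131 131 110   2  15  11  12  15
   4  13   8   7  43  98 119 114 114 121 152 155 153 151 130 103]
310 [152 152 186 236 209 138 142 145 149 147 128 132 115   8  11  11   9  11
   8  11   5  14  42  97 118 115 110 121 153 154 156 154 142 102]
311 [154 155 152 163 180 139 142 147 151 148 126 130 115  30  13   9   2  11
  12  10   9  10  42 100 120 115 106 116 149 151 156 155 147 123]
312 [154 153 151 159 181 142 148 150 147 143 127 128 114  32  12  15  14   9
  11  11  10  10  43  95 115 114 111 122 150 152 152 154 156 165]
313 [152 152 148 134 116 124 151 153 157 146 125 127 108  31  10  12   7  12
  12  13   8   9  43 100 114 110 103 125 153 152 154 154 151 152]
314 [151 149 138 120 127 121 138 153 155 149 124 126 108  28   5  12   6  12
   6  10   9   7  40 101 117 107 114 141 150 151 151 151 154 150]
315 [180 220 131 171 234 183 128 155 167 152 131 128 111  30   9  10   8   8
  12  10   9   9  40  98 120 113 122 141 150 151 152 151 152 153]
316 [173 209 148 185 240 235 189 122 118 134 125 130 115  57   9   4  13  11
  10  10   5  10  27  76 119 132 132 139 148 150 149 152 150 151]
```

View pics/s9.png

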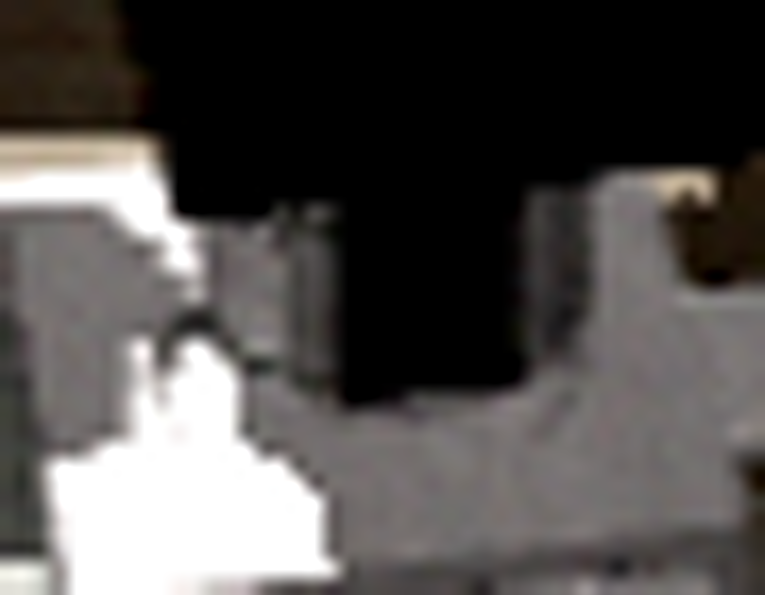

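Emit:
step_arm([
  [[0.02, 0.01, 0, 0, 0, 0], [0.05, 0.02, 0, 0, 0, 0], [0.07, 0.03, 0, 0, 0, 0], [0.09, 0.04, 0, 0, 0, 0], [0.09, 0.04, 0, 0, 0, 0], [0.09, 0.04, 0, 0, 0, 0], [0.09, 0.04, 0, 0, 0, 0], [0.09, 0.04, 0, 0, 0, 0], [0.09, 0.04, 0, 0, 0, 0], [0.09, 0.04, 0, 0, 0, 0]],
])

```text
time_s: 12.9
position: [0.6172, 0.0606, 0.0596]
tcp_rot: [[0.909, 0.417, -0.0], [0.417, -0.909, -0.0], [-0.0, 0.0, -1.0]]
wrist_force: [0.8, -0.5, -2.3]
grip_width: 0.0532
```

```bash
python3 - <<'E'
from h import *
np.set_printoptions(precision=4,suppress=True)
q=state();print(q['position'],q['tcp_rot'],q['wrist_force'])
s=capture('side')[:,:,::-1];cv2.imwrite('pics/side3.png',s)
g=s[285:335,280:340].astype(float);g=np.clip((g-70)/(230-70)*255,0,255).astype(np.uint8)
crop(g[:,:,::-1],0,0,60,50,12,'pics/s10.png')
p=q['position'];print(proj('side',p),proj('side',p-[0,0,.011]))
E
```

```text
[0.6172 0.0606 0.0596] [[ 0.9088  0.4172 -0.0001]
 [ 0.4172 -0.9088 -0.0002]
 [-0.0001  0.0001 -1.    ]] [ 0.837  -0.5423 -2.301 ]
(np.float64(302.5018680995387), np.float64(307.5688438379657)) (np.float64(302.64926756672554), np.float64(311.42836242722444))
```

View pics/s10.png

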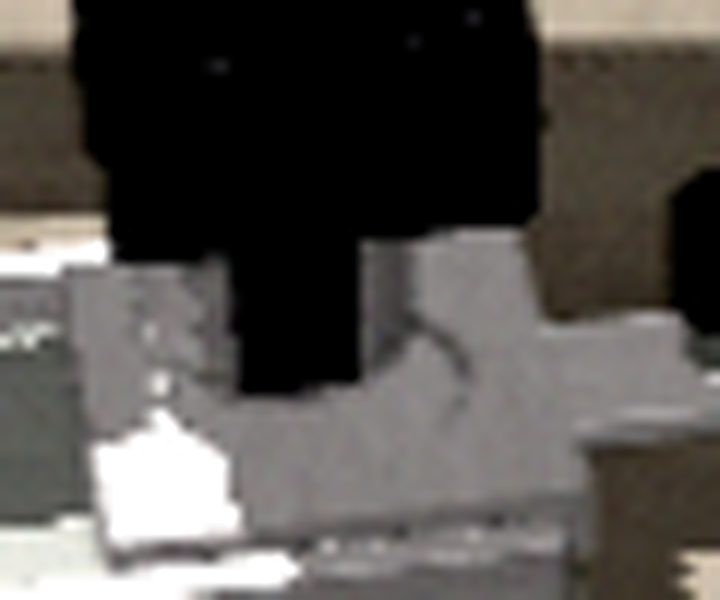

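Emit:
step_arm([
  [[-0.02, 0, 0, 0, 0, 0], [-0.035, 0, 0, 0, 0, 0], [-0.035, 0, -0.03, 0, 0, 0], [-0.035, 0, -0.06, 0, 0, 0], [-0.035, 0, -0.09, 0, 0, 0], [-0.035, 0, -0.11, 0, 0, 0], [-0.035, 0, -0.13, 0, 0, 0], [-0.035, 0, -0.15, 0, 0, 0], [-0.035, 0, -0.16, 0, 0, 0], [-0.035, 0, -0.16, 0, 0, 0]],
])

```text
time_s: 13.78
position: [0.6154, 0.061, 0.0456]
tcp_rot: [[0.909, 0.417, 0.003], [0.417, -0.909, 0.0], [0.003, 0.001, -1.0]]
wrist_force: [-1.8, -1.3, 7.7]
grip_width: 0.0527
```

```bash
python3 - <<'E'
from h import *
np.set_printoptions(precision=4,suppress=True)
q=state();print(q['position'],q['wrist_force'],q['torque'])
s=capture('side')[:,:,::-1];cv2.imwrite('pics/side4.png',s)
g=s[285:335,280:340].astype(float);g=np.clip((g-70)/(230-70)*255,0,255).astype(np.uint8)
crop(g[:,:,::-1],0,0,60,50,12,'pics/s11.png')
p=q['position'];print(proj('side',p),proj('side',p-[0,0,.011]))
E
```

```text
[0.6154 0.061  0.0456] [-1.754  -1.2517  7.6751] [ 0.075   0.3338 -0.0037]
(np.float64(303.4099056390501), np.float64(312.6801382044608)) (np.float64(303.55249102831436), np.float64(316.4971864323677))
```

View pics/s11.png

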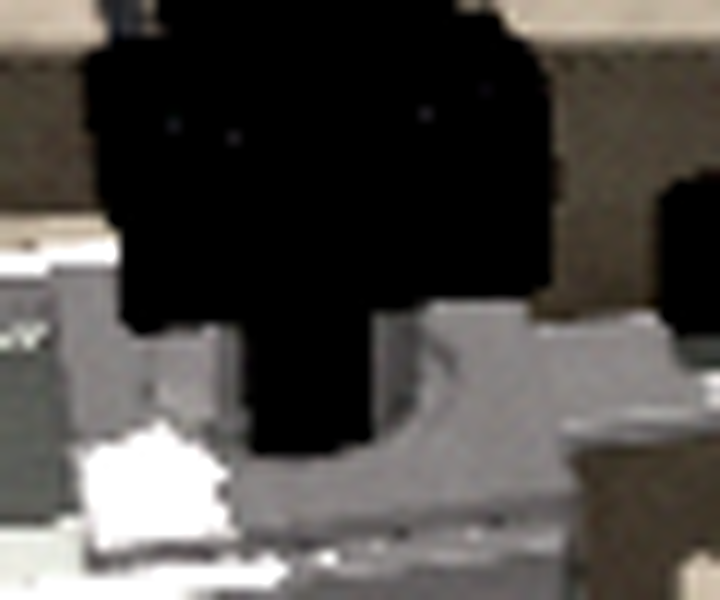

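Emit:
step_arm([
  [[0, 0, 0, 0, 0, 0], [0, 0, 0, 0, 0, 0], [0, 0, 0, 0, 0, 0], [0, 0, 0, 0, 0, 0], [0, 0, 0, 0, 0, 0], [0, 0, 0, 0, 0, 0], [0, 0, 0, 0, 0, 0], [0, 0, 0, 0, 0, 0], [0, 0, 0, 0, 0, 0], [0, 0, 0, 0, 0, 0]],
])

```text
time_s: 14.67
position: [0.6153, 0.061, 0.0456]
tcp_rot: [[0.909, 0.417, 0.003], [0.417, -0.909, 0.0], [0.003, 0.001, -1.0]]
wrist_force: [-1.3, -0.5, 7.1]
grip_width: 0.0532
```

```bash
python3 - <<'E'
from h import *
np.set_printoptions(precision=4,suppress=True)
q=state();print(q['position'],q['wrist_force'],q['torque'],q['joints'])
s=capture('side')[:,:,::-1];cv2.imwrite('pics/side5.png',s)
g=s[285:335,280:340].astype(float);g=np.clip((g-70)/(230-70)*255,0,255).astype(np.uint8)
crop(g[:,:,::-1],0,0,60,50,12,'pics/s12.png')
E
```

```text
[0.6153 0.061  0.0456] [-1.3414 -0.5215  7.0589] [0.1088 0.3156 0.0245] [  6.0972  23.6148 -17.4041  98.3875   8.0549  59.039  -79.4133]
```

View pics/s12.png

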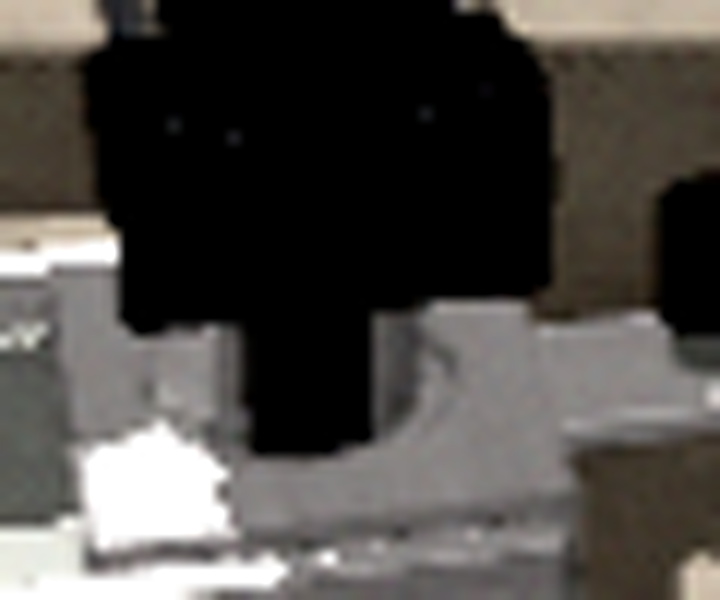

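Emit:
step_arm([
  [[0, 0, 0.01, 0, 0, 0], [0, -0.01, 0.01, 0, 0, 0], [0, -0.02, 0.01, 0, 0, 0], [0, -0.03, 0.01, 0, 0, 0], [0, -0.03, 0, 0, 0, 0], [0, -0.03, -0.01, 0, 0, 0], [0, -0.03, -0.02, 0, 0, 0], [0, -0.03, -0.02, 0, 0, 0], [0, -0.03, -0.02, 0, 0, 0], [0, -0.03, -0.02, 0, 0, 0]],
])

```text
time_s: 15.55
position: [0.6136, 0.0576, 0.0413]
tcp_rot: [[0.909, 0.417, -0.001], [0.417, -0.909, -0.0], [-0.001, -0.0, -1.0]]
wrist_force: [-1.0, -1.1, -1.0]
grip_width: 0.0533
```

```bash
python3 - <<'E'
from h import *
np.set_printoptions(precision=4,suppress=True)
q=state();print(q['position'],q['wrist_force'],q['torque'])
E
```

```text
[0.6136 0.0576 0.0413] [-1.0281 -1.1088 -1.0073] [-0.0911 -0.0151 -0.0318]
```

Emit:
step_arm([
  [[0, 0, -0.01, 0, 0, 0], [0, 0, -0.015, 0, 0, 0], [0, 0, -0.02, 0, 0, 0], [0, 0, -0.02, 0, 0, 0], [0, 0, -0.02, 0, 0, 0], [0, 0, -0.02, 0, 0, 0], [0, 0, -0.02, 0, 0, 0], [0, 0, -0.02, 0, 0, 0], [0, 0, -0.02, 0, 0, 0], [0, 0, -0.02, 0, 0, 0]],
])

```text
time_s: 16.38
position: [0.6144, 0.0581, 0.0402]
tcp_rot: [[0.909, 0.417, 0.001], [0.417, -0.909, 0.0], [0.001, 0.0, -1.0]]
wrist_force: [-0.7, 1.1, 6.0]
grip_width: 0.0533
```

```bash
python3 - <<'E'
from h import *
np.set_printoptions(precision=4,suppress=True)
q=state();print(q['position'],q['wrist_force'],q['torque'])
E
```

```text
[0.6144 0.0581 0.0402] [-0.7258  1.0996  5.9793] [0.0922 0.0869 0.0429]
```

Emit:
step_arm([
  [[0, 0, 0, 0, 0, 0], [0, 0, 0, 0, 0, 0], [0, 0, 0, 0, 0, 0], [0, 0, 0, 0, 0, 0], [0, 0, 0.1, 0, 0, 0], [0, 0, 0.25, 0, 0, 0], [0, 0, 0.45, 0, 0, 0], [0, 0, 0.65, 0, 0, 0], [0, 0, 0.85, 0, 0, 0], [0, 0, 1.0, 0, 0, 0]],
], gripper=0.6)

```text
time_s: 17.22
position: [0.6145, 0.0578, 0.1422]
tcp_rot: [[0.909, 0.417, 0.002], [0.417, -0.909, 0.0], [0.002, 0.001, -1.0]]
wrist_force: [0.9, -0.3, 0.1]
grip_width: 0.0697
```

Emit:
step_arm([
  [[-0.04, 0.1, 0, 0, 0, -0.03], [-0.08, 0.2, 0, 0, 0, -0.06], [-0.12, 0.3, 0, 0, 0, -0.09], [-0.16, 0.4, 0, 0, 0, -0.12], [-0.2, 0.5, 0, 0, 0, -0.15], [-0.24, 0.6, 0, 0, 0, -0.18], [-0.28, 0.7, 0, 0, 0, -0.21], [-0.32, 0.8, 0, 0, 0, -0.24], [-0.36, 0.9, 0, 0, 0, -0.26], [-0.4, 1.0, 0, 0, 0, -0.28]],
])

```text
time_s: 18.05
position: [0.5736, 0.1582, 0.1403]
tcp_rot: [[1.0, -0.011, 0.0], [-0.011, -1.0, -0.0], [0.0, 0.0, -1.0]]
wrist_force: [-0.6, -0.3, 0.1]
grip_width: 0.0696
```

Emit:
step_arm([
  [[-0.04, 0.1, 0, 0, 0, 0], [-0.08, 0.2, 0, 0, 0, 0], [-0.12, 0.3, 0, 0, 0, 0], [-0.16, 0.4, 0, 0, 0, 0], [-0.2, 0.5, 0, 0, 0, 0], [-0.24, 0.6, 0, 0, 0, 0], [-0.28, 0.7, 0, 0, 0, 0], [-0.32, 0.8, 0, 0, 0, 0], [-0.36, 0.9, 0, 0, 0, 0], [-0.4, 1.0, 0, 0, 0, 0]],
])

```text
time_s: 18.88
position: [0.5334, 0.2587, 0.1396]
tcp_rot: [[1.0, -0.009, -0.0], [-0.009, -1.0, -0.0], [-0.0, 0.0, -1.0]]
wrist_force: [0.0, 0.2, -0.2]
grip_width: 0.0696
```

```bash
python3 - <<'E'
from h import *
np.set_printoptions(precision=4,suppress=True)
q=state();print(q['position'],q['joints'])
a=capture('side');b=capture('top');cv2.imwrite('pics/side6.png',a[:,:,::-1]);cv2.imwrite('pics/top6.png',b[:,:,::-1])
crop(a,220,230,360,350,5.5,'pics/s13.png');crop(b,180,210,320,350,5,'pics/t8.png')
E
```

```text
[0.5334 0.2587 0.1396] [ -10.1219   15.9137  -21.5155   97.0019    6.216    68.2665 -123.7243]
```

View pics/s13.png

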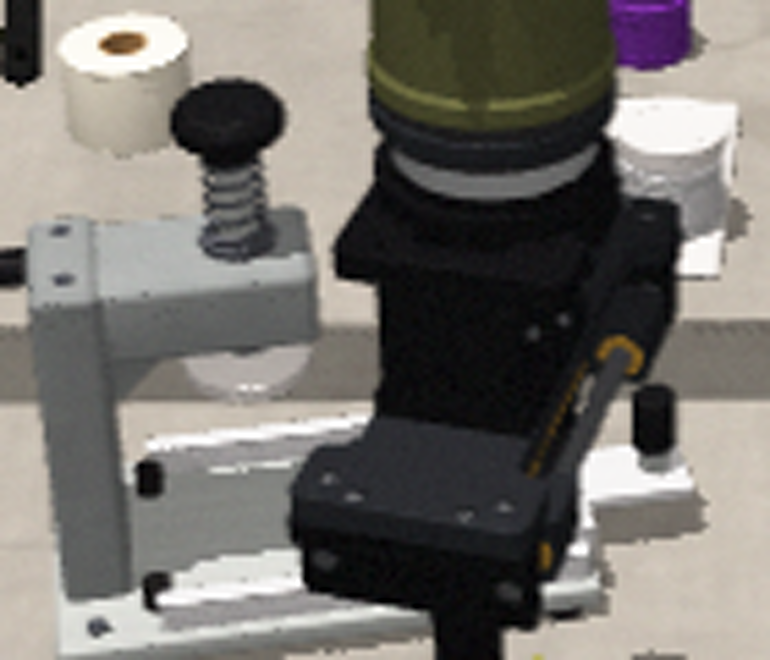

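View pics/t8.png

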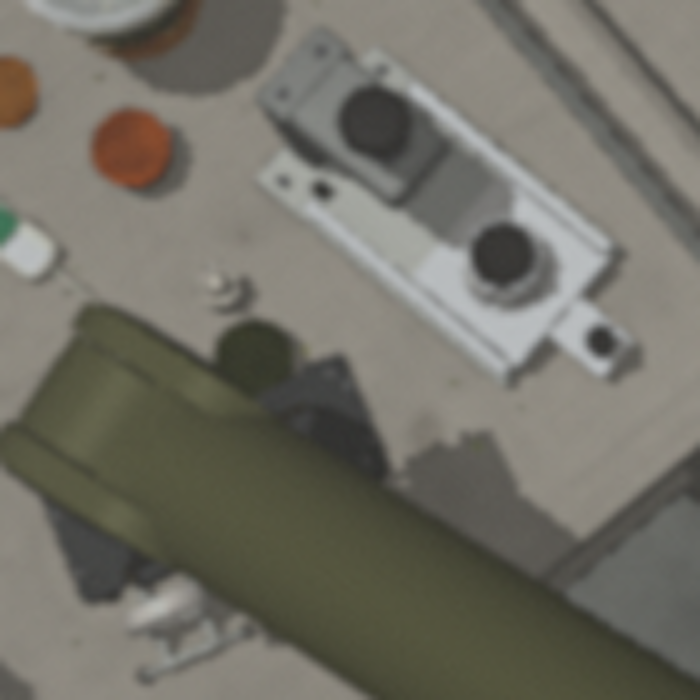

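```bash
python3 - <<'E'
from h import *
np.set_printoptions(precision=4,suppress=True)
s=cv2.imread('pics/side0.png');t=cv2.imread('pics/top0.png')
crop(s[:,:,::-1],300,395,345,445,12,'pics/s14.png');crop(t[:,:,::-1],200,320,230,350,20,'pics/t9.png')
for x in(.497,.499):
  for z in(.034,.040): 
    c=np.array([x,.3465,z]);a=np.linspace(0,2*np.pi,200)
    for n in('side','top'):
        P=np.array([proj(n,c+[dx,.0285*np.cos(k),.0285*np.sin(k)]) for k in a for dx in(-.006,.006)]);print(x,z,n,P.min(0),P.max(0))
E
```

```text
0.497 0.034 side [310.9982 403.8796] [326.1328 438.2435]
0.497 0.034 top [205.3391 326.8861] [223.4844 337.8762]
0.497 0.04 side [310.9192 401.4893] [326.1046 435.9119]
0.497 0.04 top [204.9438 326.7755] [223.1543 337.8032]
0.499 0.034 side [309.9055 403.6675] [325.0878 438.0093]
0.499 0.034 top [205.1031 326.3165] [223.2463 337.3039]
0.499 0.04 side [309.823  401.2777] [325.0564 435.6781]Traceback (most recent call last):
  File "<stdin>", line 9, in <module>
  File "h.py", line 14, in proj
    f,cx,cy,R,t=K(n);p=R@np.array(X)+t;return p[0]/p[2]*f+cx,p[1]/p[2]*f+cy
                ~^^^
  File "h.py", line 4, in K
    c=calibration(n);f=240/np.tan(np.radians(c['fovy'])/2);return f,c['cx'],c['cy'],np.array(c['R']),np.array(c['t'])
ValueError: time passes only in moves, steps and waits
```

View pics/s14.png

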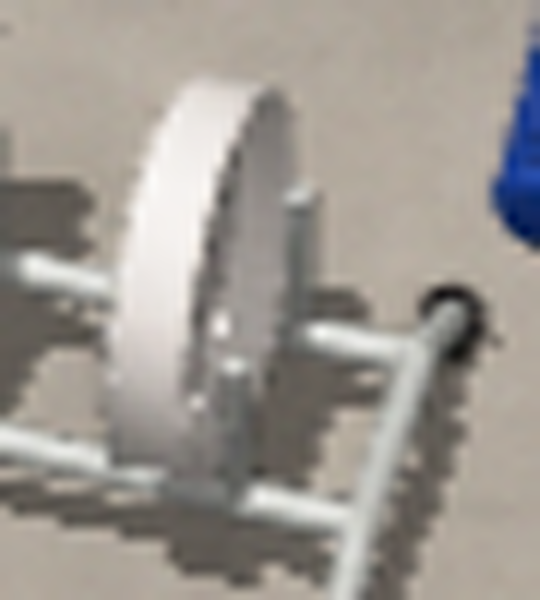

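View pics/t9.png

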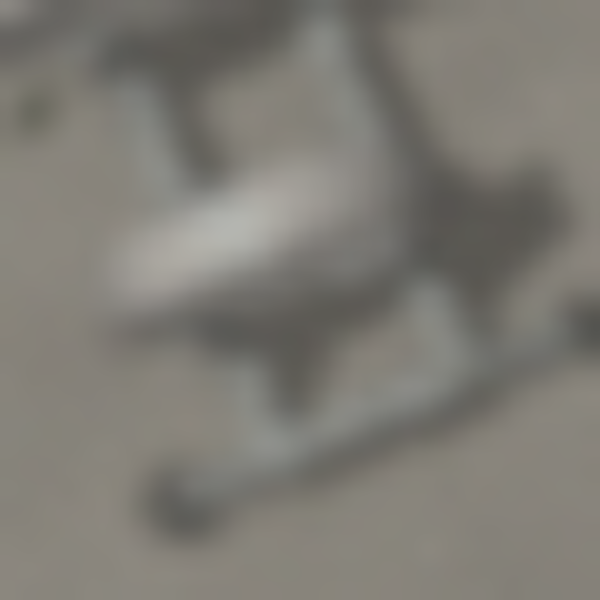

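Emit:
step_arm([
  [[-0.05, 0.12, 0, 0, 0, 0], [-0.1, 0.25, 0, 0, 0, 0], [-0.15, 0.38, 0, 0, 0, 0], [-0.2, 0.5, 0, 0, 0, 0], [-0.25, 0.62, 0, 0, 0, 0], [-0.3, 0.75, 0, 0, 0, 0], [-0.33, 0.88, -0.1, 0, 0, 0], [-0.33, 0.88, -0.2, 0, 0, 0], [-0.33, 0.88, -0.3, 0, 0, 0], [-0.33, 0.88, -0.4, 0, 0, 0]],
], gripper=0.75)

```text
time_s: 19.82
position: [0.501, 0.3446, 0.0982]
tcp_rot: [[1.0, -0.01, -0.001], [-0.01, -1.0, -0.002], [-0.001, 0.002, -1.0]]
wrist_force: [-0.3, -0.3, -0.8]
grip_width: 0.076
```

```bash
python3 - <<'E'
from workcell import state,capture,calibration
import pickle,re
pickle.dump({n:calibration(n) for n in('side','top')},open('cal.pkl','wb'))
s=open('h.py').read().replace("c=calibration(n);","c=CAL[n];").replace("def K(n)","import pickle\nCAL=pickle.load(open('cal.pkl','rb'))\ndef K(n)")
open('h.py','w').write(s)
from h import *
np.set_printoptions(precision=4,suppress=True)
q=state();print(q['position'],q['joints'])
a=capture('side');cv2.imwrite('pics/side7.png',a[:,:,::-1])
crop(a,270,350,370,460,6,'pics/s15.png');print(proj('side',q['position']))
E
```

```text
[0.501  0.3446 0.0982] [ -17.4663   20.2038  -23.6686   97.0483    8.8757   64.6744 -134.2384]
(np.float64(316.3081926598442), np.float64(393.59019579778226))
```

View pics/s15.png

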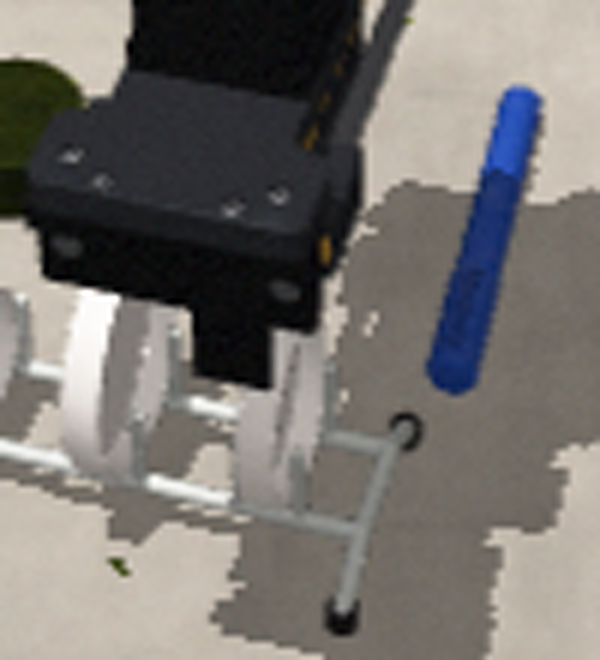

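```bash
python3 - <<'E'
from h import *
for p in([.501,.3446+.045,.0982],[.501,.3465,.04]): print(proj('side',p))
E
```

```text
(np.float64(308.7606477224687), np.float64(413.0527352861652))
(np.float64(316.5662386234836), np.float64(418.07194223396857))
```

Emit:
step_arm([
  [[0, 0.01, -0.1, 0, 0, 0], [0, 0.01, -0.2, 0, 0, 0], [0, 0.01, -0.3, 0, 0, 0], [0, 0.01, -0.4, 0, 0, 0], [0, 0.01, -0.5, 0, 0, 0], [0, 0.01, -0.58, 0, 0, 0], [0, 0.01, -0.65, 0, 0, 0], [0, 0.01, -0.7, 0, 0, 0], [0, 0.01, -0.72, 0, 0, 0], [0, 0.01, -0.72, 0, 0, 0]],
])

```text
time_s: 20.7
position: [0.5006, 0.3467, 0.0271]
tcp_rot: [[1.0, -0.009, -0.001], [-0.009, -1.0, -0.0], [-0.001, 0.0, -1.0]]
wrist_force: [0.1, 0.1, -0.1]
grip_width: 0.0763
```

Emit:
step_arm([
  [[0, 0, 0, 0, 0, 0], [0, 0, 0, 0, 0, 0], [0, 0, 0, 0, 0, 0], [0, 0, 0, 0, 0, 0], [0, 0, 0, 0, 0, 0], [0, 0, 0, 0, 0, 0], [0, 0, 0, 0, 0, 0], [0, 0, 0, 0, 0, 0], [0, 0, 0, 0, 0, 0], [0, 0, 0, 0, 0, 0]],
], gripper=0, newtons=12)

```text
time_s: 21.53
position: [0.5011, 0.3471, 0.028]
tcp_rot: [[1.0, -0.009, 0.001], [-0.009, -1.0, 0.001], [0.001, -0.001, -1.0]]
wrist_force: [0.2, 1.8, 2.1]
grip_width: 0.0572
```

Emit:
step_arm([
  [[0, 0, 0.05, 0, 0, 0], [0, 0, 0.15, 0, 0, 0], [0, 0, 0.25, 0, 0, 0], [0, 0, 0.35, 0, 0, 0], [0, 0, 0.45, 0, 0, 0], [0, 0, 0.55, 0, 0, 0], [0, -0.1, 0.65, 0, 0, 0], [0, -0.2, 0.75, 0, 0, 0], [0, -0.3, 0.85, 0, 0, 0], [0, -0.4, 0.95, 0, 0, 0]],
])

```text
time_s: 22.37
position: [0.501, 0.3048, 0.1235]
tcp_rot: [[1.0, -0.01, -0.0], [-0.01, -1.0, -0.001], [-0.0, 0.001, -1.0]]
wrist_force: [0.4, -0.6, -0.5]
grip_width: 0.057
```

```bash
python3 - <<'E'
from h import *
a=capture('side');cv2.imwrite('pics/side8.png',a[:,:,::-1])
crop(a,240,320,370,450,5,'pics/s16.png')
E
```

```text
(no output)
```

View pics/s16.png

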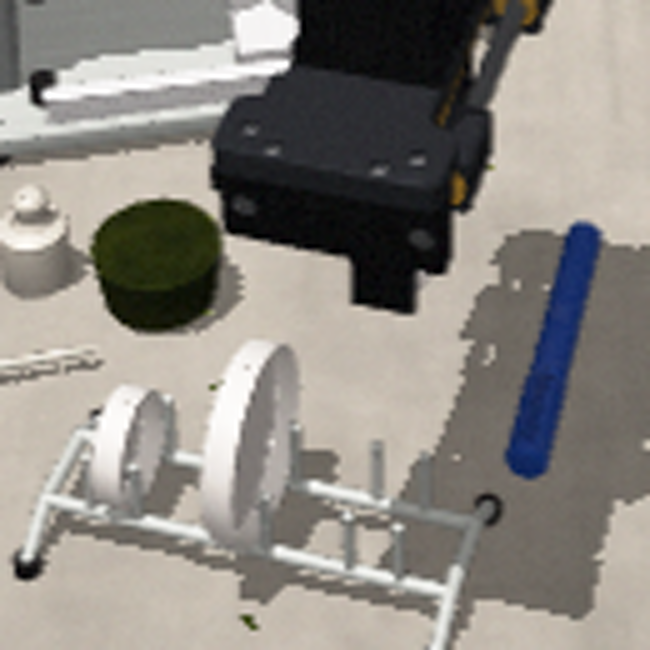

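Emit:
step_arm([
  [[0.03, -0.08, 0, 0, 0, 0.03], [0.06, -0.16, 0, 0, 0, 0.06], [0.09, -0.24, 0, 0, 0, 0.09], [0.12, -0.32, 0, 0, 0, 0.11], [0.15, -0.4, 0, 0, 0, 0.13], [0.18, -0.5, 0, 0, 0, 0.15], [0.21, -0.6, 0, 0, 0, 0.17], [0.24, -0.7, 0, 0, 0, 0.19], [0.27, -0.8, 0, 0, 0, 0.21], [0.3, -0.9, 0, 0, 0, 0.222]],
])

```text
time_s: 23.25
position: [0.5309, 0.2155, 0.1227]
tcp_rot: [[0.943, 0.333, -0.0], [0.333, -0.943, -0.0], [-0.0, 0.0, -1.0]]
wrist_force: [-0.9, 0.5, 0.3]
grip_width: 0.0572
```

Emit:
step_arm([
  [[0.02, -0.05, 0, 0.02, -0.05, 0], [0.04, -0.1, 0, 0.04, -0.1, 0], [0.06, -0.15, 0, 0.055, -0.15, 0], [0.08, -0.2, 0, 0.07, -0.2, 0], [0.1, -0.25, -0.05, 0.09, -0.25, 0], [0.12, -0.3, -0.1, 0.11, -0.3, 0], [0.14, -0.3, -0.15, 0.125, -0.35, 0], [0.14, -0.3, -0.2, 0.145, -0.4, 0], [0.14, -0.3, -0.25, 0.16, -0.44, 0], [0.14, -0.3, -0.3, 0.171, -0.47, 0]],
])

```text
time_s: 24.08
position: [0.5386, 0.1798, 0.0917]
tcp_rot: [[0.707, 0.328, 0.627], [0.245, -0.945, 0.218], [0.664, -0.001, -0.748]]
wrist_force: [-0.7, -1.4, -0.4]
grip_width: 0.0575
```

```bash
python3 - <<'E'
from h import *
np.set_printoptions(precision=4,suppress=True)
q=state();print(q['position'],q['joints']);print(q['tcp_rot'])
a=capture('side');cv2.imwrite('pics/side9.png',a[:,:,::-1])
crop(a,200,290,370,420,4.5,'pics/s17.png')
E
```

```text
[0.5386 0.1798 0.0917] [ -6.9687  -6.518  -15.0494 138.8804   5.4685   5.9301 -98.6882]
[[ 0.7071  0.3275  0.6267]
 [ 0.2446 -0.9448  0.2179]
 [ 0.6635 -0.0008 -0.7482]]
```

View pics/s17.png

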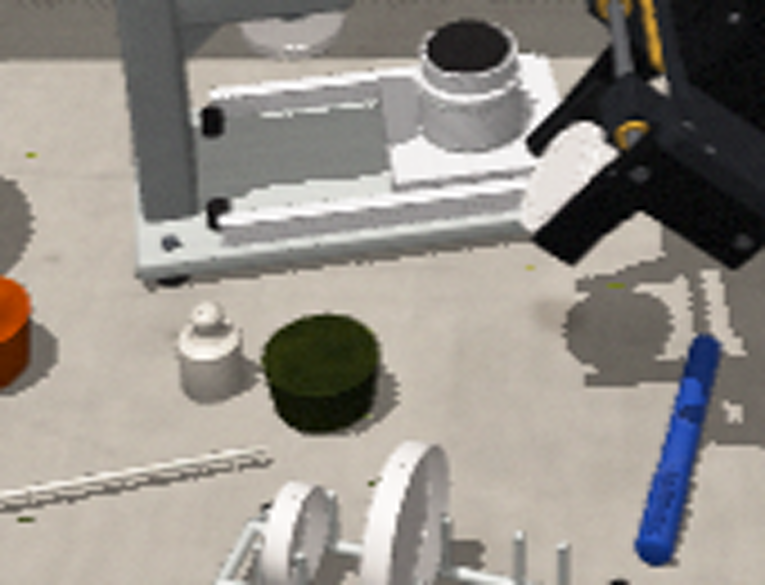

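Emit:
step_arm([
  [[0, 0, -0.08, 0, 0, 0], [0, 0, -0.16, 0, 0, 0], [0, 0, -0.24, 0, 0, 0], [0, 0, -0.32, 0, 0, 0], [0, 0, -0.4, 0, 0, 0], [0, 0, -0.48, 0, 0, 0], [0, 0, -0.56, 0, 0, 0], [0, 0, -0.63, 0, 0, 0], [0, 0, -0.7, 0, 0, 0], [0, 0, -0.74, 0, 0, 0]],
])

```text
time_s: 24.97
position: [0.5472, 0.1815, 0.0523]
tcp_rot: [[0.724, 0.338, 0.601], [0.257, -0.941, 0.219], [0.64, -0.004, -0.768]]
wrist_force: [0.4, 0.9, -0.1]
grip_width: 0.0571
```

```bash
python3 - <<'E'
from h import *
np.set_printoptions(precision=4,suppress=True)
q=state();print(q['position'],q['joints'],q['wrist_force']);print(q['tcp_rot'])
E
```

```text
[0.5472 0.1815 0.0523] [ -87.5251   -5.8249   66.1956  140.1685   66.0841    5.488  -154.0071] [ 0.422   0.8895 -0.1448]
[[ 0.724   0.3378  0.6014]
 [ 0.2573 -0.9412  0.2188]
 [ 0.64   -0.0037 -0.7684]]
```

Emit:
step_arm([
  [[0, 0, 0.4, 0, 0.05, 0], [0, 0, 0.44, -0.02, 0.1, 0], [0, 0, 0.48, -0.06, 0.16, 0], [0, 0, 0.52, -0.08, 0.22, 0], [0, 0, 0.56, -0.1, 0.28, 0], [0, 0, 0.6, -0.12, 0.33, 0], [0, 0, 0.64, -0.14, 0.38, 0], [0, 0, 0.68, -0.16, 0.42, 0], [0, 0, 0.72, -0.17, 0.47, 0], [0, 0, 0.74, -0.171, 0.47, 0]],
])

```text
time_s: 25.8
position: [0.5472, 0.1861, 0.1262]
tcp_rot: [[0.936, 0.343, -0.082], [0.343, -0.939, -0.024], [-0.085, -0.005, -0.996]]
wrist_force: [-0.3, 0.1, 1.6]
grip_width: 0.0572
```

```bash
python3 - <<'E'
from h import *
np.set_printoptions(precision=4,suppress=True)
q=state();print(q['position'],q['joints'],q['wrist_force']);print(q['tcp_rot'])
E
```

```text
[0.5472 0.1861 0.1262] [-67.9068  26.9463  60.0729  97.816  -23.4396  74.537  -72.0172] [-0.2615  0.1381  1.5688]
[[ 0.9356  0.3435 -0.0817]
 [ 0.3427 -0.9391 -0.0243]
 [-0.0851 -0.0053 -0.9964]]
```

Emit:
step_arm([
  [[0, 0, -0.02, 0.013, -0.037, 0], [0, 0, -0.05, 0.027, -0.073, 0], [0, 0, -0.08, 0.04, -0.11, 0], [0, 0, -0.1, 0.053, -0.146, 0], [0, 0, -0.15, 0.067, -0.183, 0], [0, 0, -0.2, 0.08, -0.22, 0], [0, 0, -0.25, 0.093, -0.256, 0], [0, 0, -0.3, 0.106, -0.293, 0], [0, 0, -0.35, 0.12, -0.33, 0], [0, 0, -0.4, 0.133, -0.366, 0]],
])

```text
time_s: 26.63
position: [0.5469, 0.183, 0.0875]
tcp_rot: [[0.811, 0.338, 0.478], [0.288, -0.941, 0.178], [0.51, -0.006, -0.86]]
wrist_force: [0.5, -0.6, -0.2]
grip_width: 0.0569
```

```bash
python3 - <<'E'
from h import *
np.set_printoptions(precision=4,suppress=True)
q=state();print(q['position'],q['joints'],q['wrist_force']);print(q['tcp_rot'])
E
```

```text
[0.5469 0.183  0.0875] [ -82.9823   -8.919    59.8056  131.4651   20.9644   23.4698 -108.7913] [ 0.4881 -0.6279 -0.1788]
[[ 0.8105  0.3382  0.4782]
 [ 0.2878 -0.9411  0.1778]
 [ 0.5102 -0.0065 -0.8601]]
```

Emit:
step_arm([
  [[0, 0, -0.06, 0, 0, 0], [0, 0, -0.12, 0, 0, 0], [0, 0, -0.18, 0, 0, 0], [0, 0, -0.24, 0, 0, 0], [0, 0, -0.3, 0, 0, 0], [0, 0, -0.36, 0, 0, 0], [0, 0, -0.42, 0, 0, 0], [0, 0, -0.48, 0, 0, 0], [0, 0, -0.54, 0, 0, 0], [0, 0, -0.6, 0, 0, 0]],
])

```text
time_s: 27.47
position: [0.5484, 0.1818, 0.0266]
tcp_rot: [[0.812, 0.337, 0.477], [0.29, -0.942, 0.171], [0.506, -0.0, -0.862]]
wrist_force: [0.0, -0.1, -0.3]
grip_width: 0.0573
```

```bash
python3 - <<'E'
from h import *
np.set_printoptions(precision=4,suppress=True)
q=state();print(q['position'],q['joints'],q['wrist_force']);print(q['tcp_rot'])
a=capture('side');crop(a,200,290,370,420,4.5,'pics/s18.png');cv2.imwrite('pics/side10.png',a[:,:,::-1])
E
```

```text
[0.5484 0.1818 0.0266] [-80.1046   6.2737  61.1881 133.5371 -21.6615  13.8286 -71.187 ] [ 0.0342 -0.0567 -0.2676]
[[ 0.8121  0.3366  0.4766]
 [ 0.2901 -0.9417  0.1707]
 [ 0.5063 -0.0004 -0.8624]]
```

View pics/s18.png

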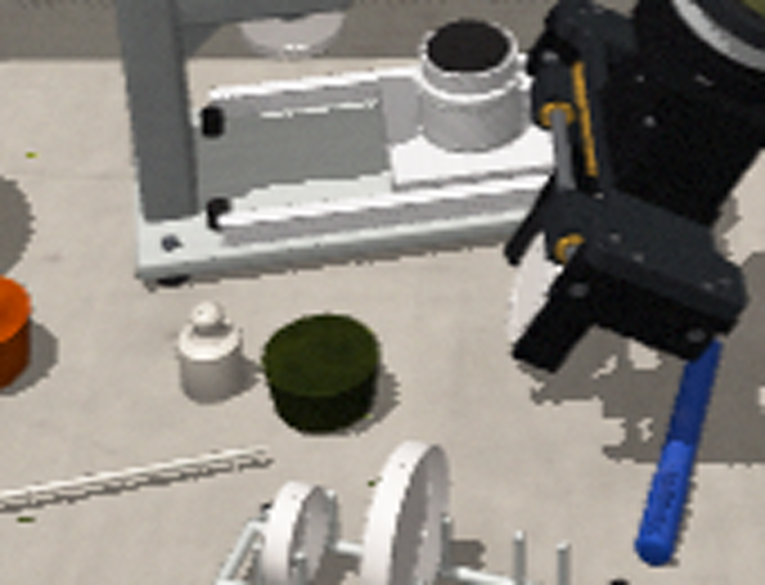

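Emit:
step_arm([
  [[0, 0, -0.02, 0, 0, 0], [0, 0, -0.04, 0, 0, 0], [0, 0, -0.06, 0, 0, 0], [0, 0, -0.08, 0, 0, 0], [-0.01, 0, -0.1, 0, 0, 0], [-0.02, -0.01, -0.12, 0, 0, 0], [-0.03, -0.01, -0.14, 0, 0, 0], [-0.05, -0.02, -0.16, 0, 0, 0], [-0.07, -0.02, -0.16, 0, 0, 0], [-0.08, -0.03, -0.16, 0, 0, 0]],
], newtons=6)

```text
time_s: 28.35
position: [0.5386, 0.1784, 0.0101]
tcp_rot: [[0.813, 0.336, 0.476], [0.289, -0.942, 0.171], [0.506, -0.002, -0.863]]
wrist_force: [0.6, 0.2, 1.0]
grip_width: 0.0576
```

```bash
python3 - <<'E'
from h import *
np.set_printoptions(precision=4,suppress=True)
q=state();print(q['position'],q['joints'],q['wrist_force']);print(q['tcp_rot'])
a=capture('side');crop(a,270,310,370,400,7,'pics/s19.png')
E
```

```text
[0.5386 0.1784 0.0101] [-74.6422   7.1266  55.4896 135.1646 -27.4688  11.5348 -65.8005] [0.6472 0.1765 0.9762]
[[ 0.8129  0.336   0.4757]
 [ 0.289  -0.9418  0.1715]
 [ 0.5057 -0.0019 -0.8627]]
```

View pics/s19.png

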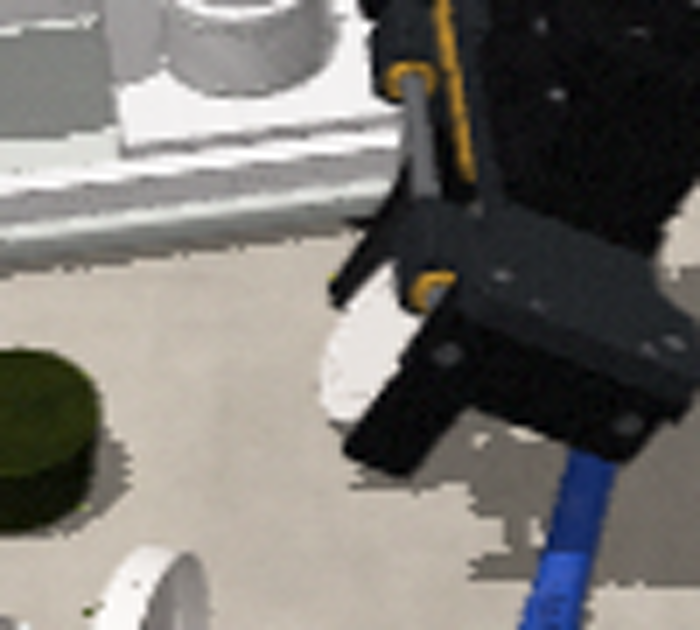

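Emit:
step_arm([
  [[0, 0, 0, 0, 0, 0], [0, 0, 0, 0, 0, 0], [0, 0, 0, 0, 0, 0], [0, 0, 0, 0, 0, 0], [0, 0, 0, 0, 0, 0], [-0.02, -0.01, 0.08, 0, 0, 0], [-0.07, -0.02, 0.18, 0, 0, 0], [-0.12, -0.04, 0.3, 0, 0, 0], [-0.17, -0.06, 0.45, 0, 0, 0], [-0.2, -0.08, 0.6, 0, 0, 0]],
], gripper=0.75)

```text
time_s: 29.23
position: [0.5149, 0.1753, 0.0521]
tcp_rot: [[0.821, 0.344, 0.456], [0.296, -0.939, 0.176], [0.489, -0.01, -0.872]]
wrist_force: [-1.0, 1.6, -2.2]
grip_width: 0.0762
```

```bash
python3 - <<'E'
from h import *
np.set_printoptions(precision=4,suppress=True)
q=state();print(q['position'],q['joints'],q['wrist_force'])
a=capture('side');crop(a,250,290,370,400,6,'pics/s20.png');cv2.imwrite('pics/side11.png',a[:,:,::-1])
E
```

```text
[0.5149 0.1753 0.0521] [ -81.739    -8.3798   58.9014  135.8427   21.2105   20.2741 -109.3491] [-0.9687  1.5722 -2.2106]
```

View pics/s20.png

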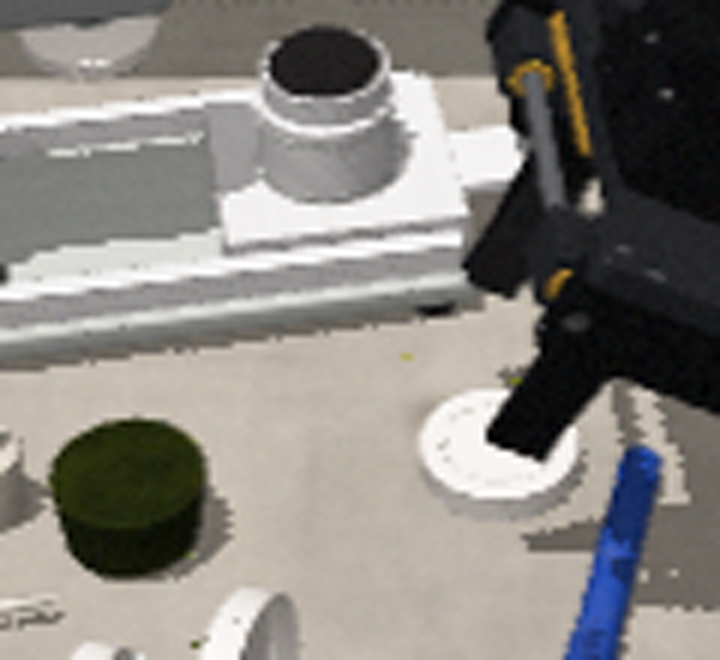

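```bash
python3 - <<'E'
from h import *
from scipy.spatial.transform import Rotation as Ro
np.set_printoptions(precision=4,suppress=True)
R=state()['tcp_rot']
def down(y): 
    y=np.radians(y);return np.array([[np.cos(y),np.sin(y),0],[np.sin(y),-np.cos(y),0],[0,0,-1]])
r=Ro.from_matrix(down(60)@R.T).as_rotvec(degrees=True)/90;print(r,np.linalg.norm(r)*90)
print('lid',plane('side',332.6,363.6,.012))
s=cv2.imread('pics/side11.png')
m=(s.min(2)>200).astype(np.uint8)
n,l,st,ce=cv2.connectedComponentsWithStats(m[345:385,315:350]);print(st,ce)
E
```

```text
[-0.2229  0.2525  0.4343] 49.46340080040121
lid [0.5164 0.1731 0.012 ]
[[   0    0   35   40 1144]
 [   5   10   26   18  256]] [[17.3278 19.4292]
 [15.5352 19.8164]]
```

Emit:
step_arm([
  [[0, 0, 0.05, -0.022, 0.025, 0.043], [0, 0, 0.1, -0.045, 0.05, 0.087], [0, 0, 0.1, -0.067, 0.076, 0.13], [0, 0, 0.1, -0.089, 0.101, 0.174], [0, 0, 0.1, -0.111, 0.126, 0.217], [0, 0, 0.1, -0.134, 0.151, 0.26], [0, 0, 0.1, -0.156, 0.177, 0.304], [0, 0, 0.1, -0.178, 0.202, 0.347], [0, 0, 0.1, -0.2, 0.227, 0.391], [0, 0, 0.1, -0.223, 0.252, 0.434]],
])

```text
time_s: 30.12
position: [0.5169, 0.1757, 0.0629]
tcp_rot: [[0.499, 0.867, -0.003], [0.867, -0.499, -0.006], [-0.006, 0.0, -1.0]]
wrist_force: [0.0, -0.3, 0.9]
grip_width: 0.0758
```

```bash
python3 - <<'E'
from h import *
from scipy.spatial.transform import Rotation as Ro
np.set_printoptions(precision=4,suppress=True)
q=state();R=q['tcp_rot'];print(q['position'],q['joints'])
def down(y): 
    y=np.radians(y);return np.array([[np.cos(y),np.sin(y),0],[np.sin(y),-np.cos(y),0],[0,0,-1]])
r=Ro.from_matrix(down(130)@R.T).as_rotvec(degrees=True)/90;print(r,np.linalg.norm(r)*90)
a=capture('side');b=capture('top');cv2.imwrite('pics/side12.png',a[:,:,::-1]);cv2.imwrite('pics/top12.png',b[:,:,::-1])
crop(a,250,290,370,400,6,'pics/s21.png');crop(b,200,230,330,350,5,'pics/t10.png')
E
```

```text
[0.5169 0.1757 0.0629] [-71.3347  22.0277  58.7005 109.7721 -21.3204  60.3764 -33.5183]
[0.0041 0.0006 0.7769] 69.92122368166915
```

View pics/s21.png

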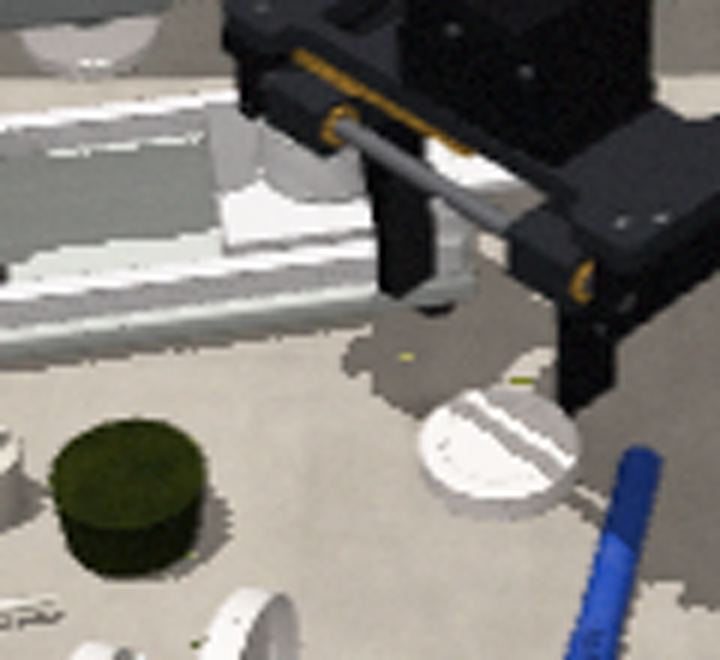

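View pics/t10.png

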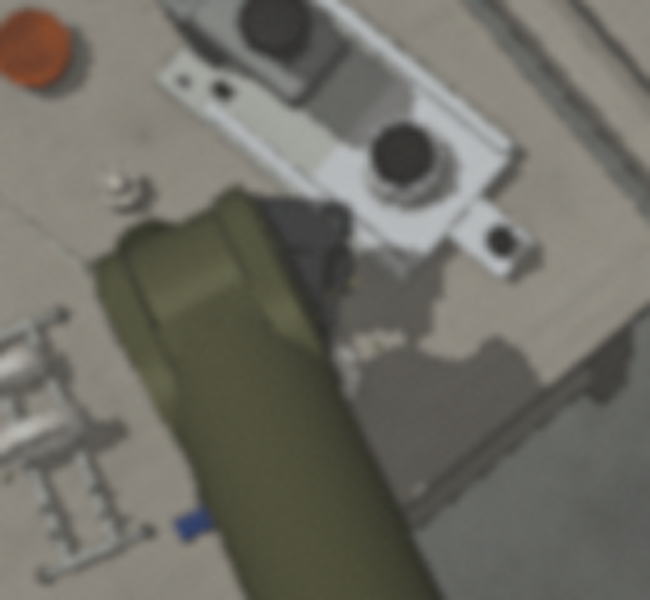

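Emit:
step_arm([
  [[0, 0, 0, 0, 0, 0.078], [0, -0.01, 0, 0, 0, 0.156], [0, -0.02, 0, 0, 0, 0.233], [0, -0.03, 0, 0, 0, 0.311], [0, -0.04, 0, 0, 0, 0.389], [0, -0.04, -0.05, 0, 0, 0.467], [0, -0.04, -0.1, 0, 0, 0.544], [0, -0.04, -0.15, 0, 0, 0.622], [0, -0.04, -0.2, 0, 0, 0.7], [0, -0.04, -0.25, 0, 0, 0.777]],
])

```text
time_s: 31.05
position: [0.5161, 0.1717, 0.0381]
tcp_rot: [[-0.643, 0.766, 0.005], [0.766, 0.643, -0.0], [-0.003, 0.003, -1.0]]
wrist_force: [-0.9, 0.2, 0.2]
grip_width: 0.0766
```

```bash
python3 - <<'E'
from h import *
np.set_printoptions(precision=4,suppress=True)
q=state();R=q['tcp_rot'];print(q['position'],q['joints'],R)
a=capture('side');cv2.imwrite('pics/side13.png',a[:,:,::-1])
crop(a,270,310,370,400,7,'pics/s22.png')
print(proj('side',q['position']),proj('side',[q['position'][0],q['position'][1],.012]))
E
```

```text
[0.5161 0.1717 0.0381] [-59.1078  18.8285  43.5876 111.255  -15.517   55.6169  31.8007] [[-0.6433  0.7656  0.0046]
 [ 0.7656  0.6433 -0.0004]
 [-0.0033  0.0033 -1.    ]]
(np.float64(332.86519510155), np.float64(353.71256674997244)) (np.float64(332.89303766609305), np.float64(363.1814384076626))
```

View pics/s22.png

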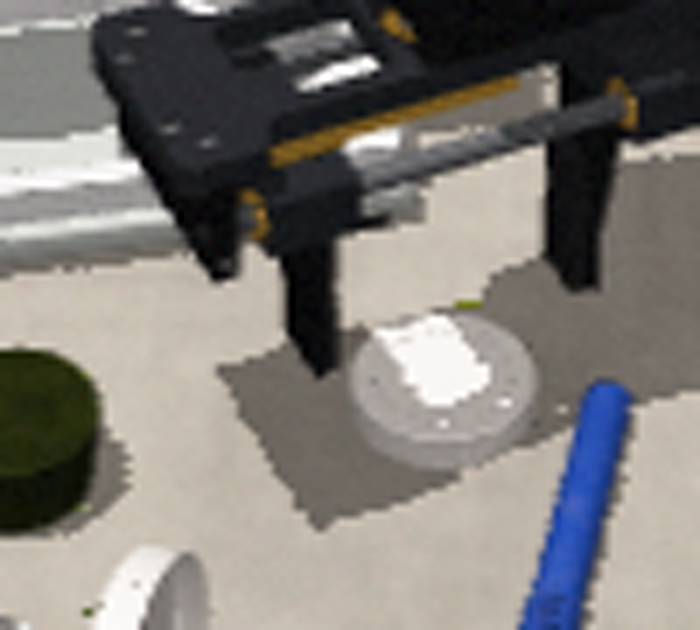

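Emit:
step_arm([
  [[0, 0, 0, 0, 0, 0.06], [0, 0, 0, 0, 0, 0.12], [0, 0, -0.03, 0, 0, 0.13], [0, 0, -0.08, 0, 0, 0.13], [0, 0, -0.14, 0, 0, 0.13], [0, 0, -0.2, 0, 0, 0.13], [0, 0, -0.26, 0, 0, 0.13], [0, 0, -0.31, 0, 0, 0.13], [0, 0, -0.33, 0, 0, 0.13], [0, 0, -0.33, 0, 0, 0.13]],
], gripper=0.55)

```text
time_s: 31.93
position: [0.516, 0.1715, 0.0045]
tcp_rot: [[-0.783, 0.623, 0.003], [0.623, 0.783, -0.002], [-0.004, -0.0, -1.0]]
wrist_force: [-0.6, 0.5, 0.8]
grip_width: 0.0675
```

Emit:
step_arm([
  [[0, 0, 0, 0, 0, 0], [0, 0, 0, 0, 0, 0], [0, 0, 0, 0, 0, 0], [0, 0, 0, 0, 0, 0], [0, 0, 0, 0, 0, 0], [0, 0, 0, 0, 0, 0], [0, 0, 0, 0, 0, 0], [0, 0, 0, 0, 0, 0], [0, 0, 0, 0, 0, 0], [0, 0, 0, 0, 0, 0]],
], gripper=0, newtons=6)

```text
time_s: 32.77
position: [0.5167, 0.1719, 0.0056]
tcp_rot: [[-0.783, 0.622, 0.004], [0.622, 0.783, -0.001], [-0.004, 0.002, -1.0]]
wrist_force: [-0.6, 0.4, 3.0]
grip_width: 0.0558
```

Emit:
step_arm([
  [[0, 0, 0, 0, 0, 0], [0, 0, 0, 0, 0, 0], [0, 0, 0, 0, 0, 0], [0, 0, 0, 0, 0, 0.078], [0, 0, 0, 0, 0, 0.156], [0, 0, 0, 0, 0, 0.234], [0, 0, 0, 0, 0, 0.312], [0, 0, 0, 0, 0, 0.39], [0, 0, 0, 0, 0, 0.468], [0, 0, 0, 0, 0, 0.546]],
], gripper=0.55)

```text
time_s: 33.6
position: [0.5161, 0.1717, 0.0051]
tcp_rot: [[-0.982, -0.191, 0.003], [-0.191, 0.982, 0.002], [-0.003, 0.001, -1.0]]
wrist_force: [-0.9, -0.2, 0.3]
grip_width: 0.0674
```

Emit:
step_arm([
  [[0, 0, 0, 0, 0, 0.078], [0, 0, 0, 0, 0, 0.156], [0, 0, 0, 0, 0, 0.156], [0, 0, 0, 0, 0, 0.156], [0, 0, 0, 0, 0, 0.156], [0, 0, 0, 0, 0, 0.156], [0, 0, 0, 0, 0, 0.156], [0, 0, 0, 0, 0, 0.156], [0, 0, 0, 0, 0, 0.156], [0, 0, 0, 0, 0, 0.156]],
])

```text
time_s: 34.43
position: [0.5164, 0.1719, 0.0054]
tcp_rot: [[-0.909, -0.418, 0.003], [-0.418, 0.909, 0.003], [-0.004, 0.001, -1.0]]
wrist_force: [0.8, -0.7, 0.4]
grip_width: 0.0671
```

```bash
python3 - <<'E'
from h import *
np.set_printoptions(precision=4,suppress=True)
q=state();R=q['tcp_rot'];print(q['position'],q['joints'],R)
a=capture('side');cv2.imwrite('pics/side14.png',a[:,:,::-1])
crop(a,270,310,370,400,7,'pics/s23.png')
E
```

```text
[0.5164 0.1719 0.0054] [-45.4941  19.1281  27.8682 111.9448 -11.4271  51.3483 102.9066] [[-0.9085 -0.4178  0.0031]
 [-0.4178  0.9085  0.0027]
 [-0.004   0.0012 -1.    ]]
```

View pics/s23.png

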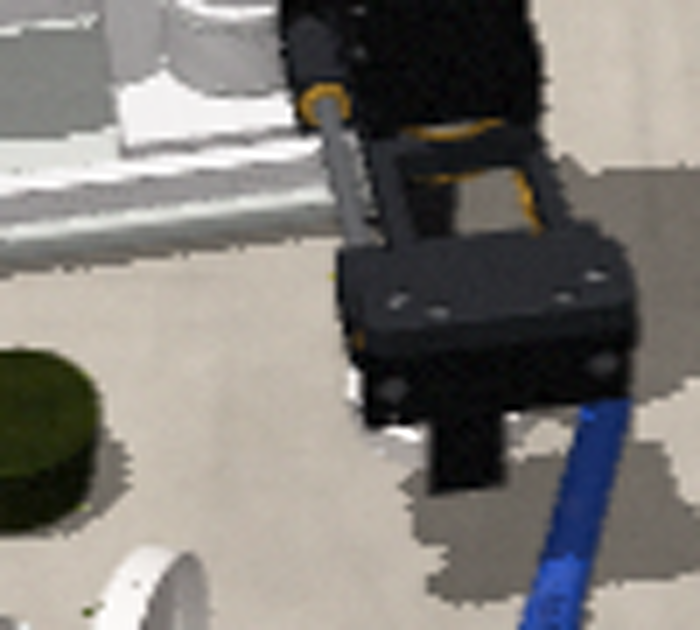

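Emit:
step_arm([
  [[0, 0, -0.02, 0, 0, 0], [0, 0, -0.02, 0, 0, 0], [0, 0, -0.02, 0, 0, 0], [0, 0, -0.02, 0, 0, 0], [0, 0, -0.02, 0, 0, 0], [0, 0, -0.02, 0, 0, 0], [0, 0, -0.02, 0, 0, 0], [0, 0, -0.02, 0, 0, 0], [0, 0, -0.02, 0, 0, 0], [0, 0, -0.02, 0, 0, 0]],
], gripper=0, newtons=15)

```text
time_s: 35.32
position: [0.5165, 0.1718, 0.0034]
tcp_rot: [[-0.908, -0.418, 0.003], [-0.418, 0.908, 0.003], [-0.004, 0.001, -1.0]]
wrist_force: [0.2, -0.2, -1.2]
grip_width: 0.0565
```

Emit:
step_arm([
  [[0, 0, 0.06, 0, 0, 0], [0, 0, 0.15, 0, 0, 0], [0, 0, 0.25, 0, 0, 0], [0, 0, 0.35, 0, 0, 0], [0, 0, 0.45, 0, 0, 0], [0, 0, 0.55, 0, 0, 0], [0, 0, 0.65, 0, 0, 0], [0, 0, 0.75, 0, 0, 0], [0, 0, 0.85, 0, 0, 0], [0, 0, 0.95, 0, 0, 0]],
])

```text
time_s: 36.15
position: [0.5164, 0.1718, 0.0995]
tcp_rot: [[-0.908, -0.418, 0.003], [-0.418, 0.908, 0.003], [-0.004, 0.001, -1.0]]
wrist_force: [-0.2, 0.3, -0.3]
grip_width: 0.0563
```

```bash
python3 - <<'E'
from h import *
np.set_printoptions(precision=4,suppress=True)
q=state();R=q['tcp_rot'];print(q['position'],q['joints'],R)
a=capture('side');b=capture('top');cv2.imwrite('pics/side15.png',a[:,:,::-1]);cv2.imwrite('pics/top15.png',b[:,:,::-1])
crop(a,220,240,370,370,5,'pics/s24.png');crop(b,230,220,330,310,7,'pics/t11.png')
E
```

```text
[0.5164 0.1718 0.0995] [-47.6337  11.6591  29.5157 107.9282  -6.5958  61.8216  99.1806] [[-0.9085 -0.418   0.0032]
 [-0.4179  0.9085  0.0029]
 [-0.0041  0.0013 -1.    ]]
```

View pics/s24.png

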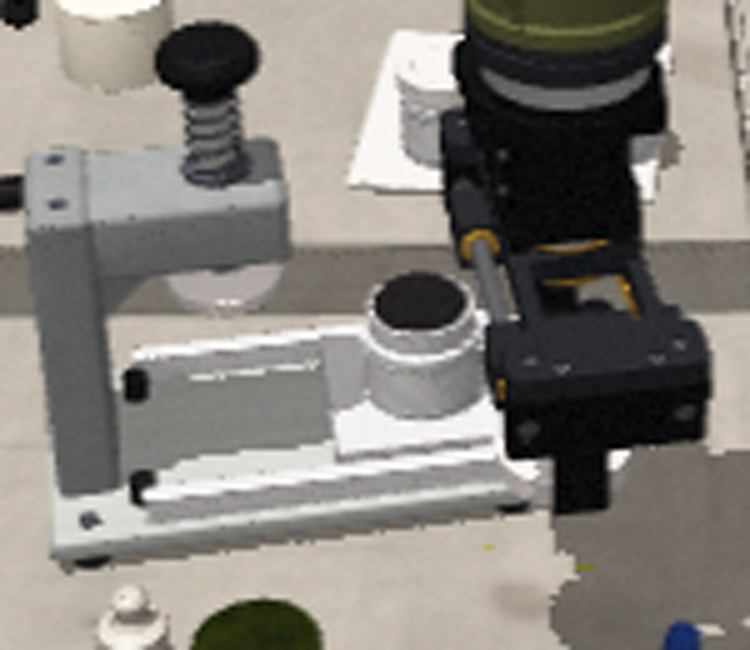

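View pics/t11.png

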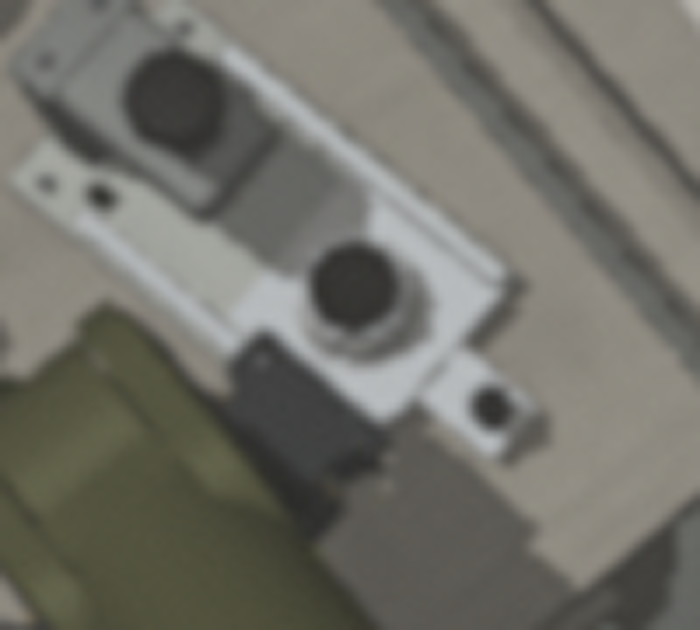

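```bash
python3 - <<'E'
from h import *
np.set_printoptions(precision=4,suppress=True)
s=cv2.imread('pics/side15.png').astype(int);t=cv2.imread('pics/top15.png').astype(int)
def cen(im,x0,y0,x1,y1,th):
    g=im[y0:y1,x0:x1].max(2);m=(g<th).astype(np.uint8)
    n,l,st,ce=cv2.connectedComponentsWithStats(m);i=1+np.argmax(st[1:,4]);x,y,w,h,A=st[i]
    return (x0+x+(w-1)/2,y0+y+(h-1)/2),(ce[i]+[x0,y0]),st[i]
cs=cen(s,288,292,318,310,75);ct=cen(t,268,248,292,272,75);print(cs,ct)
for c in(cs[0],cs[1]): print('side',plane('side',*c,.0835))
for c in(ct[0],ct[1]): print('top',plane('top',*c,.0835))
print(tri(cs[1],ct[1]))
p=np.array([.5164,.1718,.0995+.003]);a=np.linspace(0,2*np.pi,100)
P=np.array([proj('side',p+[.0285*np.cos(k),.0285*np.sin(k),d]) for k in a for d in(-.006,.006)]);print(P.min(0),P.max(0))
n=np.array([-.417,.909]);e=np.array([.909,.417]);print('rel',n@[.6136,.0576],e@[.6136,.0576],n@[.6144,.0581])
r=s[325:345,315:352].max(2);print(r[8:20])
E
```

```text
((np.float64(303.5), np.float64(299.5)), array([303.3133, 299.994 ]), array([  7,   2,  18,  12, 166], dtype=int32)) ((np.float64(280.5), np.float64(260.5)), array([280.1132, 260.5   ]), array([  7,   7,  12,  12, 106], dtype=int32))
side [0.6138 0.0615 0.0835]
side [0.6136 0.0635 0.0835]
top [0.6129 0.0584 0.0835]
top [0.6135 0.0596 0.0835]
(array([0.6145, 0.0596, 0.0806]), np.float64(0.0008876462263034274))
[318.596  318.3929] [346.6848 340.8439]
rel -0.20351280000000002 0.5817816000000001 -0.20339189999999996
[[150 149 149 149 150 161 207 248 248 248 248 240 164 165 159 108  11  14
   13  11  16  10  15   9  10  10 108 222 223 131 122 120 118 115 115 114
  112]
 [138 149 148 151 154 156 163 196 244 249 248 248 241 170 157  97  14  10
   17  16  11  12  16  13  13  14  55 118 131 130 124 115 115 117 113 112
  114]
 [153 153 151 152 150 158 163 162 165 216 245 244 171 165 157 107  12  13
    8  16  14  12  15  14  14  12  47 111 137 131 120 117 116 115 114 113
  116]
 [183 178 170 183 178 183 162 162 167 170 163 141 161 175 167 120   9  15
   12  16  16  14   9  14   9  14  47 112 1
[... 578 characters left out ...]
  12   8  10  18  13  11  13  12  38  94 114 114 113 114 117 113 117 116
  115]
 [106 106 101  95  63  29  28  17  20  22  63 116 116 119 111  70  12  17
   18   9  13  13  12  13  11   9  54 115 116 116 117 116 118 115 115 114
  117]
 [110 111 110 109 106  76  39  48  61  76 116 145 202 202 181  73  16  16
   18  34  42  56  59  67  83  95 117 117 117 117 118 116 115 115 114 116
  117]
 [110 114 109 138 178 138 195 196 196 202 202 200 201 201 183 109  91 117
  112 113 115 116 116 114 116 112 117 113 116 116 118 118 116 115 118 116
  118]
 [195 194 194 194 192 190 194 194 196 198 200 198 197 201 184 113 112 111
  114 113 112 116 115 114 118 114 116 114 115 115 114 116 113 113 113 117
  114]]
```

Emit:
step_arm([
  [[0.03, -0.04, 0.01, 0, 0, 0], [0.1, -0.12, 0.02, 0, 0, 0], [0.17, -0.2, 0.02, 0, 0, 0], [0.24, -0.28, 0.02, 0, 0, 0], [0.31, -0.36, 0.02, 0, 0, 0], [0.38, -0.44, 0.02, 0, 0, 0], [0.45, -0.52, 0.02, 0, 0, 0], [0.52, -0.6, 0.02, 0, 0, 0], [0.59, -0.68, 0.02, 0, 0, 0], [0.65, -0.76, 0.02, 0, 0, 0]],
])

```text
time_s: 37.08
position: [0.5823, 0.0949, 0.1003]
tcp_rot: [[-0.909, -0.418, 0.003], [-0.418, 0.909, 0.003], [-0.004, 0.001, -1.0]]
wrist_force: [0.3, 0.2, 0.7]
grip_width: 0.0565
```

Emit:
step_arm([
  [[0.06, -0.06, 0, 0, 0, 0], [0.11, -0.12, 0, 0, 0, 0], [0.16, -0.18, 0, 0, 0, 0], [0.21, -0.24, 0, 0, 0, 0], [0.25, -0.29, 0, 0, 0, 0], [0.29, -0.34, 0, 0, 0, 0], [0.325, -0.38, 0, 0, 0, 0], [0.325, -0.38, 0, 0, 0, 0], [0.325, -0.38, 0, 0, 0, 0], [0.325, -0.38, 0, 0, 0, 0]],
])

```text
time_s: 37.92
position: [0.6137, 0.0583, 0.1003]
tcp_rot: [[-0.908, -0.418, 0.003], [-0.418, 0.908, 0.003], [-0.004, 0.002, -1.0]]
wrist_force: [-0.1, 0.0, 0.5]
grip_width: 0.0566
```

```bash
python3 - <<'E'
from h import *
np.set_printoptions(precision=4,suppress=True)
q=state();R=q['tcp_rot'];print(q['position'],q['joints'],R)
a=capture('side');cv2.imwrite('pics/side16.png',a[:,:,::-1])
crop(a,260,250,350,330,8,'pics/s25.png')
E
```

```text
[0.6137 0.0583 0.1003] [-34.4581  21.1888  32.7135  97.7059 -12.673   64.6129 116.6653] [[-0.9083 -0.4184  0.0027]
 [-0.4184  0.9083  0.0031]
 [-0.0037  0.0017 -1.    ]]
```

View pics/s25.png

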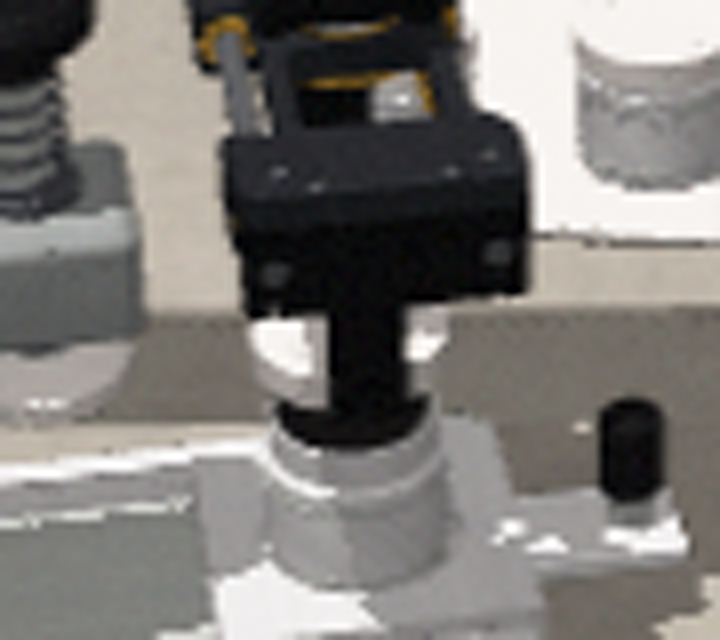

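Emit:
step_arm([
  [[-0.015, -0.013, 0, 0, 0, 0], [-0.015, -0.013, -0.03, 0, 0, 0], [-0.015, -0.013, -0.06, 0, 0, 0], [-0.015, -0.013, -0.09, 0, 0, 0], [-0.015, -0.013, -0.12, 0, 0, 0], [-0.015, -0.013, -0.14, 0, 0, 0], [-0.015, -0.013, -0.16, 0, 0, 0], [-0.015, -0.013, -0.18, 0, 0, 0], [-0.015, -0.013, -0.19, 0, 0, 0], [-0.015, -0.013, -0.19, 0, 0, 0]],
])

```text
time_s: 38.8
position: [0.6124, 0.0565, 0.0813]
tcp_rot: [[-0.908, -0.418, 0.003], [-0.418, 0.908, 0.003], [-0.004, 0.001, -1.0]]
wrist_force: [-0.7, -0.7, 0.1]
grip_width: 0.0566
```

```bash
python3 - <<'E'
from h import *
np.set_printoptions(precision=4,suppress=True)
q=state();R=q['tcp_rot'];print(q['position'],q['wrist_force'],q['torque'])
a=capture('side');cv2.imwrite('pics/side17.png',a[:,:,::-1])
crop(a,260,250,350,330,8,'pics/s26.png')
E
```

```text
[0.6124 0.0565 0.0813] [-0.6706 -0.7299  0.0832] [ 0.1154 -0.0465  0.0215]
```

View pics/s26.png

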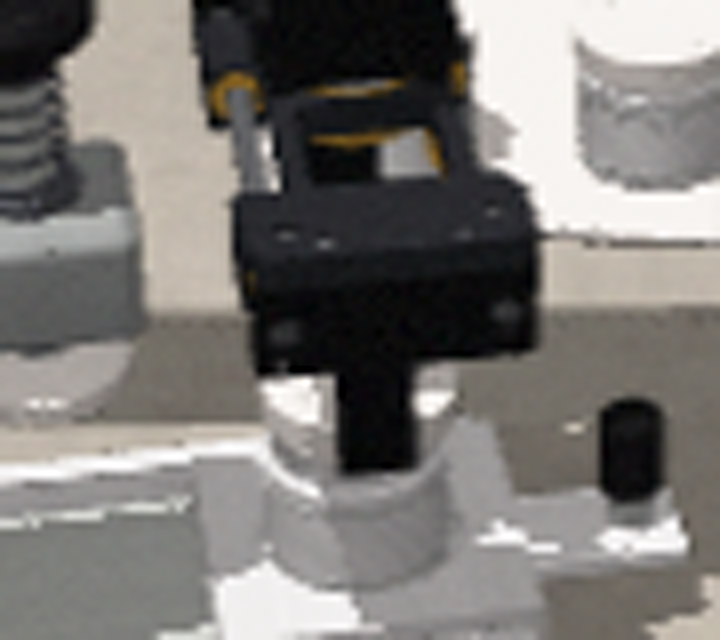

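Emit:
step_arm([
  [[0, 0, -0.01, 0, 0, 0], [0, 0, -0.02, 0, 0, 0], [0, 0, -0.03, 0, 0, 0], [0, 0, -0.035, 0, 0, 0], [0, 0, -0.035, 0, 0, 0], [0, 0, -0.035, 0, 0, 0], [0, 0, -0.035, 0, 0, 0], [0, 0, -0.035, 0, 0, 0], [0, 0, -0.035, 0, 0, 0], [0, 0, -0.035, 0, 0, 0]],
])

```text
time_s: 39.68
position: [0.6129, 0.0569, 0.0783]
tcp_rot: [[-0.908, -0.418, 0.004], [-0.418, 0.908, 0.003], [-0.005, 0.001, -1.0]]
wrist_force: [1.4, 0.9, 3.6]
grip_width: 0.0565
```

Emit:
step_arm([
  [[0, 0, 0, 0, 0, 0], [0, 0, 0, 0, 0, 0], [0, 0, 0, 0, 0, 0], [0, 0, 0, 0, 0, 0], [0, 0, 0, 0, 0, 0], [0, 0, 0.1, 0, 0, 0], [0, 0, 0.25, 0, 0, 0], [-0.1, -0.04, 0.4, 0, 0, 0], [-0.2, -0.09, 0.55, 0, 0, 0], [-0.3, -0.14, 0.7, 0, 0, 0]],
], gripper=0.5)

```text
time_s: 40.52
position: [0.5821, 0.0421, 0.1491]
tcp_rot: [[-0.908, -0.418, 0.003], [-0.418, 0.908, 0.002], [-0.004, 0.001, -1.0]]
wrist_force: [-0.1, 0.2, -0.5]
grip_width: 0.0653
```

```bash
python3 - <<'E'
from h import *
np.set_printoptions(precision=4,suppress=True)
q=state();R=q['tcp_rot'];print(q['position'],q['joints'])
a=capture('side');b=capture('top');cv2.imwrite('pics/side18.png',a[:,:,::-1]);cv2.imwrite('pics/top18.png',b[:,:,::-1])
crop(a,240,230,350,330,7,'pics/s27.png')
E
```

```text
[0.5821 0.0421 0.1491] [-36.1314  14.2935  34.2365  99.6384  -8.7191  68.5042 115.1677]
```

View pics/s27.png

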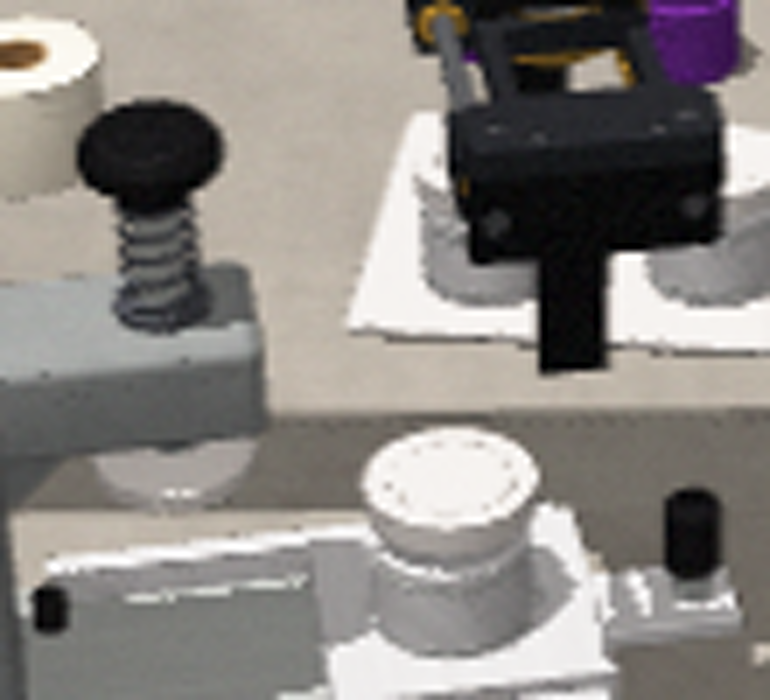

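Emit:
step_arm([
  [[-0.13, -0.06, 0, 0, 0, 0], [-0.26, -0.12, 0, 0, 0, 0], [-0.39, -0.18, 0, 0, 0, 0], [-0.52, -0.24, 0, 0, 0, 0], [-0.65, -0.3, -0.1, 0, 0, 0], [-0.73, -0.33, -0.25, 0, 0, 0], [-0.73, -0.33, -0.45, 0, 0, 0], [-0.73, -0.33, -0.65, 0, 0, 0], [-0.73, -0.33, -0.85, 0, 0, 0], [-0.73, -0.33, -1.0, 0, 0, 0]],
], gripper=-1)

```text
time_s: 41.45
position: [0.5088, 0.0097, 0.0462]
tcp_rot: [[-0.908, -0.418, 0.002], [-0.418, 0.908, 0.002], [-0.003, 0.002, -1.0]]
wrist_force: [-0.2, 0.7, -0.5]
grip_width: 0.0065
```

```bash
python3 - <<'E'
from h import *
np.set_printoptions(precision=4,suppress=True)
q=state();R=q['tcp_rot'];print(q['position'],q['joints'],q['grip_width'])
a=capture('side');b=capture('top');cv2.imwrite('pics/side19.png',a[:,:,::-1])
crop(a,250,230,390,350,5.5,'pics/s28.png');crop(b,230,210,330,300,7,'pics/t12.png')
p=q['position'];print(proj('side',p),proj('top',p))
E
```

```text
[0.5088 0.0097 0.0462] [-35.5541  11.9384  34.6577 115.3127  -8.4267  55.0095 118.0814] 0.006536805447610309
(np.float64(353.11550035003813), np.float64(306.5682115510843)) (np.float64(307.98081015822714), np.float64(284.9492113387604))
```

View pics/s28.png

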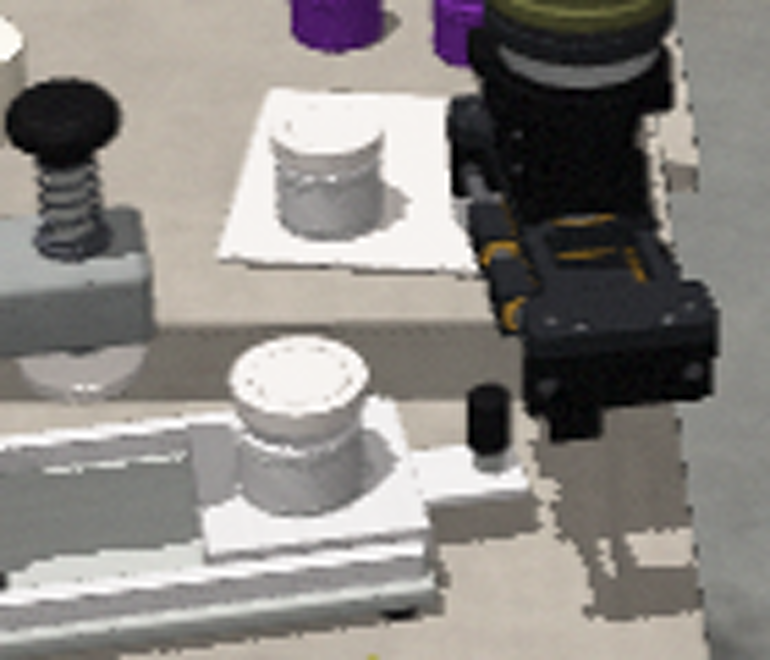

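View pics/t12.png

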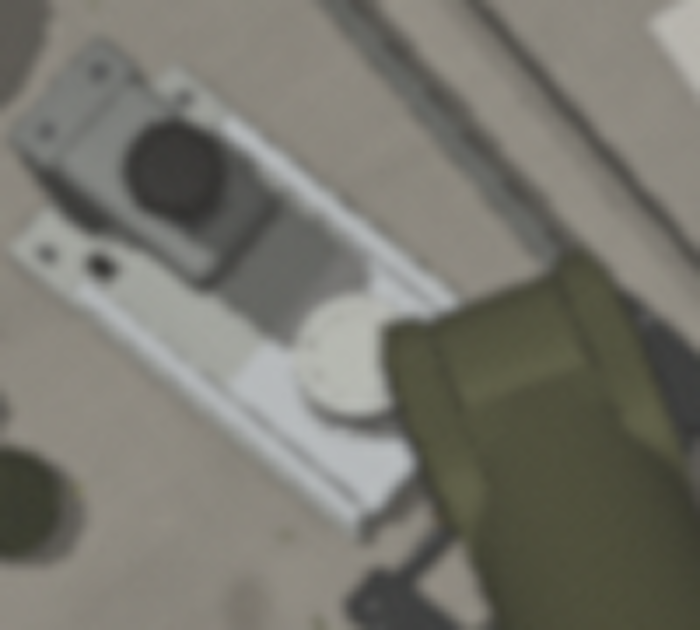

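Emit:
step_arm([
  [[0.045, 0.021, 0, 0, 0, 0], [0.091, 0.042, 0, 0, 0, 0], [0.127, 0.058, 0, 0, 0, 0], [0.145, 0.067, 0, 0, 0, 0], [0.173, 0.079, 0, 0, 0, 0], [0.218, 0.1, 0, 0, 0, 0], [0.273, 0.125, 0, 0, 0, 0], [0.327, 0.15, 0, 0, 0, 0], [0.382, 0.175, 0, 0, 0, 0], [0.436, 0.2, 0, 0, 0, 0]],
])

```text
time_s: 42.38
position: [0.5537, 0.0299, 0.0479]
tcp_rot: [[-0.908, -0.418, 0.003], [-0.418, 0.908, 0.003], [-0.004, 0.001, -1.0]]
wrist_force: [-2.8, -1.1, 2.3]
grip_width: 0.0003
```

Emit:
step_arm([
  [[0.055, 0.025, 0, 0, 0, 0], [0.109, 0.05, 0, 0, 0, 0], [0.164, 0.075, 0, 0, 0, 0], [0.218, 0.1, 0, 0, 0, 0], [0.273, 0.125, 0, 0, 0, 0], [0.318, 0.146, 0, 0, 0, 0], [0.355, 0.163, 0, 0, 0, 0], [0.382, 0.175, 0, 0, 0, 0], [0.4, 0.183, 0, 0, 0, 0], [0.41, 0.188, 0, 0, 0, 0]],
])

```text
time_s: 43.22
position: [0.594, 0.0488, 0.0477]
tcp_rot: [[-0.908, -0.418, 0.003], [-0.418, 0.908, 0.003], [-0.004, 0.002, -1.0]]
wrist_force: [-2.9, 0.2, 0.1]
grip_width: 0.0006
```

```bash
python3 - <<'E'
from h import *
np.set_printoptions(precision=4,suppress=True)
q=state();R=q['tcp_rot'];print(q['position'],q['joints'],q['wrist_force'])
a=capture('side');b=capture('top');cv2.imwrite('pics/side20.png',a[:,:,::-1])
crop(a,230,230,350,340,6,'pics/s29.png')
E
```

```text
[0.594  0.0488 0.0477] [-34.0296  22.3014  32.3751 103.1455 -14.007   58.3611 118.5142] [-2.9446  0.2084  0.1261]
```

View pics/s29.png

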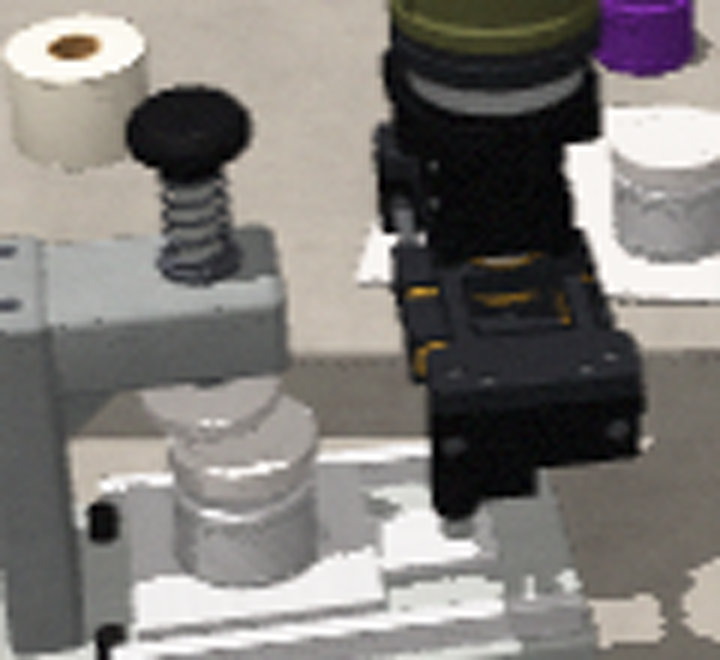

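Emit:
step_arm([
  [[0.018, 0.008, 0, 0, 0, 0], [0.036, 0.017, 0, 0, 0, 0], [0.055, 0.025, 0, 0, 0, 0], [0.073, 0.033, 0, 0, 0, 0], [0.091, 0.042, 0, 0, 0, 0], [0.1, 0.046, 0, 0, 0, 0], [0.109, 0.05, 0, 0, 0, 0], [0.109, 0.05, 0, 0, 0, 0], [0.109, 0.05, 0, 0, 0, 0], [0.109, 0.05, 0, 0, 0, 0]],
])

```text
time_s: 44.15
position: [0.6039, 0.0532, 0.0477]
tcp_rot: [[-0.908, -0.418, 0.001], [-0.418, 0.908, 0.003], [-0.002, 0.002, -1.0]]
wrist_force: [-5.7, 1.6, 2.9]
grip_width: 0.0004
```

Emit:
step_arm([
  [[0.009, 0.004, 0, 0, 0, 0], [0.018, 0.008, 0, 0, 0, 0], [0.027, 0.012, 0, 0, 0, 0], [0.036, 0.016, 0, 0, 0, 0], [0.036, 0.016, 0, 0, 0, 0], [0.036, 0.016, 0, 0, 0, 0], [0.036, 0.016, 0, 0, 0, 0], [0.036, 0.016, 0, 0, 0, 0], [0.036, 0.016, 0, 0, 0, 0], [0.036, 0.016, 0, 0, 0, 0]],
])

```text
time_s: 44.98
position: [0.604, 0.0533, 0.0477]
tcp_rot: [[-0.909, -0.417, -0.007], [-0.417, 0.909, 0.002], [0.006, 0.004, -1.0]]
wrist_force: [-16.0, -0.0, 11.5]
grip_width: 0.0006
```

```bash
python3 - <<'E'
from h import *
np.set_printoptions(precision=4,suppress=True)
q=state();R=q['tcp_rot'];print(q['position'],q['joints'],q['wrist_force'])
a=capture('side');cv2.imwrite('pics/side21.png',a[:,:,::-1])
crop(a,230,230,350,340,6,'pics/s30.png')
E
```

```text
[0.604  0.0533 0.0477] [-33.6617  23.902   32.0997 101.1008 -14.6049  59.5578 118.4392] [-15.9889  -0.0137  11.454 ]
```

View pics/s30.png

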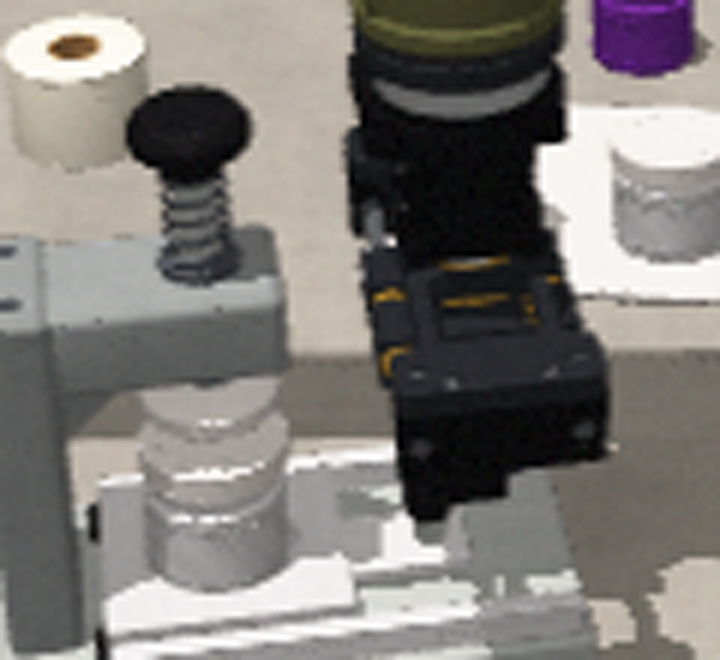

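Emit:
step_arm([
  [[-0.05, -0.02, 0, 0, 0, 0], [-0.1, -0.045, 0, 0, 0, 0], [-0.15, -0.07, 0.05, 0, 0, 0], [-0.15, -0.07, 0.15, 0, 0, 0], [-0.15, -0.07, 0.3, 0, 0, 0], [-0.15, -0.07, 0.45, 0, 0, 0], [-0.15, -0.07, 0.6, 0, 0, 0], [-0.15, -0.07, 0.75, 0, 0, 0], [-0.15, -0.07, 0.9, 0, 0, 0], [-0.15, -0.07, 1.0, 0, 0, 0]],
])

```text
time_s: 45.87
position: [0.5952, 0.0476, 0.1509]
tcp_rot: [[-0.909, -0.418, 0.008], [-0.418, 0.909, 0.003], [-0.008, -0.0, -1.0]]
wrist_force: [-0.0, 0.3, -0.3]
grip_width: 0.0006
```

Emit:
step_arm([
  [[0, 0, 0.15, 0, 0, 0], [0, 0, 0.3, 0, 0, 0], [0, 0, 0.45, 0, 0, 0], [0, 0, 0.6, 0, 0, 0], [0, 0, 0.75, 0, 0, 0], [0, 0, 0.9, 0, 0, 0], [0.1, 0.04, 1.0, 0, 0, 0], [0.2, 0.08, 1.0, 0, 0, 0], [0.3, 0.13, 1.0, 0, 0, 0], [0.4, 0.17, 1.0, 0, 0, 0]],
])

```text
time_s: 46.7
position: [0.6346, 0.0652, 0.2491]
tcp_rot: [[-0.908, -0.418, 0.005], [-0.418, 0.908, 0.003], [-0.006, 0.001, -1.0]]
wrist_force: [0.8, 0.3, -0.0]
grip_width: 0.0003
```

```bash
python3 - <<'E'
from h import *
np.set_printoptions(precision=4,suppress=True)
q=state();R=q['tcp_rot'];print(q['position'],q['joints'],q['wrist_force'])
a=capture('side');b=capture('top');cv2.imwrite('pics/side22.png',a[:,:,::-1]);cv2.imwrite('pics/top22.png',b[:,:,::-1])
crop(a,210,180,350,330,4,'pics/s31.png')
crop(b,230,200,330,300,6,'pics/t13.png')
E
```

```text
[0.6346 0.0652 0.2491] [-35.5204  17.7747  34.7319  84.24   -10.3241  80.8354 114.2272] [ 0.8047  0.2919 -0.0485]
```

View pics/s31.png

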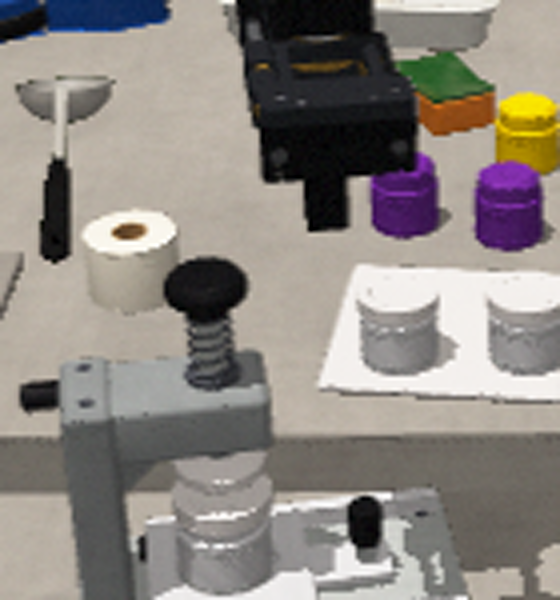

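View pics/t13.png

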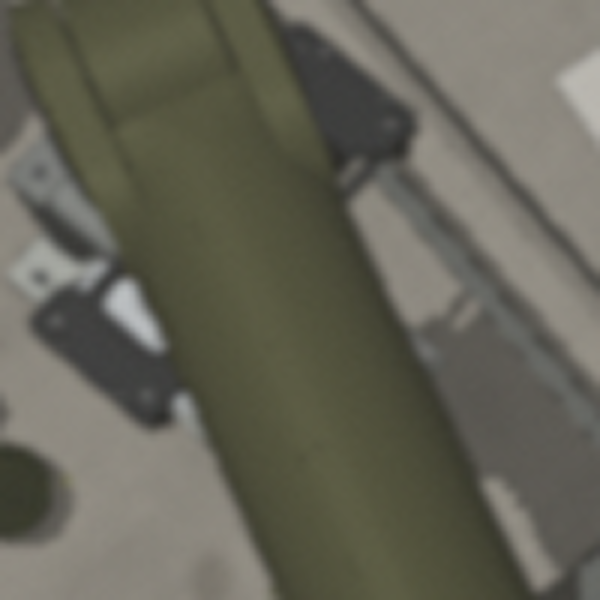

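Emit:
step_arm([
  [[0.1, 0.05, 0, 0, 0, 0], [0.2, 0.1, 0, 0, 0, 0], [0.3, 0.15, 0, 0, 0, 0], [0.4, 0.2, 0, 0, 0, 0], [0.5, 0.25, 0, 0, 0, 0], [0.6, 0.295, 0, 0, 0, 0], [0.6, 0.295, -0.05, 0, 0, 0], [0.6, 0.295, -0.1, 0, 0, 0], [0.6, 0.295, -0.14, 0, 0, 0], [0.6, 0.295, -0.17, 0, 0, 0]],
])

```text
time_s: 47.63
position: [0.6926, 0.0937, 0.2302]
tcp_rot: [[-0.909, -0.417, 0.002], [-0.417, 0.909, 0.003], [-0.003, 0.002, -1.0]]
wrist_force: [-0.4, -0.3, -0.4]
grip_width: 0.0003
```

```bash
python3 - <<'E'
from h import *
np.set_printoptions(precision=4,suppress=True)
q=state();R=q['tcp_rot'];print(q['position'],q['joints'],q['wrist_force'])
a=capture('side');cv2.imwrite('pics/side23.png',a[:,:,::-1])
crop(a,210,200,320,330,5,'pics/s32.png')
E
```

```text
[0.6926 0.0937 0.2302] [-33.052   26.5034  33.56    75.7442 -14.5738  81.8383 114.388 ] [-0.4068 -0.2533 -0.3549]
```

View pics/s32.png

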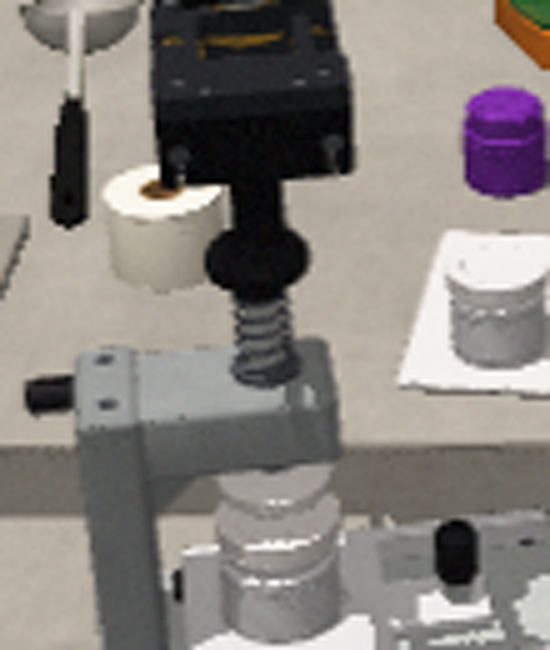

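Emit:
step_arm([
  [[0, 0, -0.03, 0, 0, 0], [0, 0, -0.06, 0, 0, 0], [0, 0, -0.09, 0, 0, 0], [0, 0, -0.12, 0, 0, 0], [0, 0, -0.15, 0, 0, 0], [0, 0, -0.18, 0, 0, 0], [0, 0, -0.2, 0, 0, 0], [0, 0, -0.22, 0, 0, 0], [0, 0, -0.24, 0, 0, 0], [0, 0, -0.25, 0, 0, 0]],
])

```text
time_s: 48.52
position: [0.6934, 0.0941, 0.2085]
tcp_rot: [[-0.909, -0.418, 0.004], [-0.418, 0.909, 0.003], [-0.005, 0.002, -1.0]]
wrist_force: [-8.3, -0.7, 17.3]
grip_width: 0.0004
```

Emit:
step_arm([
  [[0, 0, -0.01, 0, 0, 0], [0, 0, -0.02, 0, 0, 0], [0, 0, -0.03, 0, 0, 0], [0, 0, -0.04, 0, 0, 0], [0, 0, -0.04, 0, 0, 0], [0, 0, -0.04, 0, 0, 0], [0, 0, -0.04, 0, 0, 0], [0, 0, -0.04, 0, 0, 0], [0, 0, -0.04, 0, 0, 0], [0, 0, -0.04, 0, 0, 0]],
])

```text
time_s: 49.35
position: [0.6934, 0.0941, 0.2084]
tcp_rot: [[-0.908, -0.418, 0.006], [-0.418, 0.908, 0.005], [-0.007, 0.002, -1.0]]
wrist_force: [-12.9, -0.7, 27.3]
grip_width: 0.0008
```

```bash
python3 - <<'E'
from h import *
np.set_printoptions(precision=4,suppress=True)
q=state();R=q['tcp_rot'];print(q['position'],q['joints'],q['wrist_force'])
a=capture('side');cv2.imwrite('pics/side24.png',a[:,:,::-1])
crop(a,210,200,320,330,5,'pics/s33.png')
E
```

```text
[0.6934 0.0941 0.2084] [-33.0923  26.9441  33.3323  77.671  -14.9525  79.3319 114.7361] [-12.904   -0.7222  27.3229]
```

View pics/s33.png

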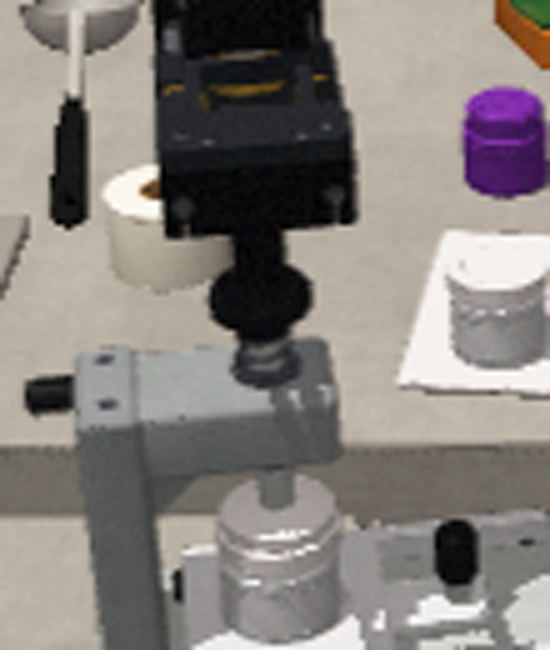

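Emit:
step_arm([
  [[0, 0, 0.05, 0, 0, 0], [0, 0, 0.1, 0, 0, 0], [0, 0, 0.17, 0, 0, 0], [0, 0, 0.24, 0, 0, 0], [0, 0, 0.32, 0, 0, 0], [0, 0, 0.42, 0, 0, 0], [0, 0, 0.54, 0, 0, 0], [0, 0, 0.66, 0, 0, 0], [0, 0, 0.78, 0, 0, 0], [0, 0, 0.9, 0, 0, 0]],
])

```text
time_s: 50.23
position: [0.6937, 0.0945, 0.2933]
tcp_rot: [[-0.908, -0.418, 0.004], [-0.418, 0.908, 0.003], [-0.005, 0.001, -1.0]]
wrist_force: [-0.2, -0.4, 0.1]
grip_width: -0.0
```

Emit:
step_arm([
  [[-0.08, -0.04, 0, 0, 0, 0], [-0.16, -0.08, 0, 0, 0, 0], [-0.24, -0.12, 0, 0, 0, 0], [-0.32, -0.16, 0, 0, 0, 0], [-0.4, -0.2, 0, 0, 0, 0], [-0.4, -0.2, 0, 0, 0, 0], [-0.4, -0.2, 0, 0, 0, 0], [-0.4, -0.2, 0, 0, 0, 0], [-0.4, -0.2, 0, 0, 0, 0], [-0.4, -0.2, 0, 0, 0, 0]],
])

```text
time_s: 51.07
position: [0.6538, 0.0748, 0.2916]
tcp_rot: [[-0.908, -0.418, 0.003], [-0.418, 0.908, 0.003], [-0.004, 0.001, -1.0]]
wrist_force: [0.2, 0.0, -0.9]
grip_width: 0.0004
```

```bash
python3 - <<'E'
from h import *
np.set_printoptions(precision=4,suppress=True)
q=state();print(q['position'],q['wrist_force'])
a=capture('side');cv2.imwrite('pics/side25.png',a[:,:,::-1])
crop(a,210,200,350,330,5,'pics/s34.png')
E
```

```text
[0.6538 0.0748 0.2916] [ 0.2142  0.0051 -0.8534]
```

View pics/s34.png

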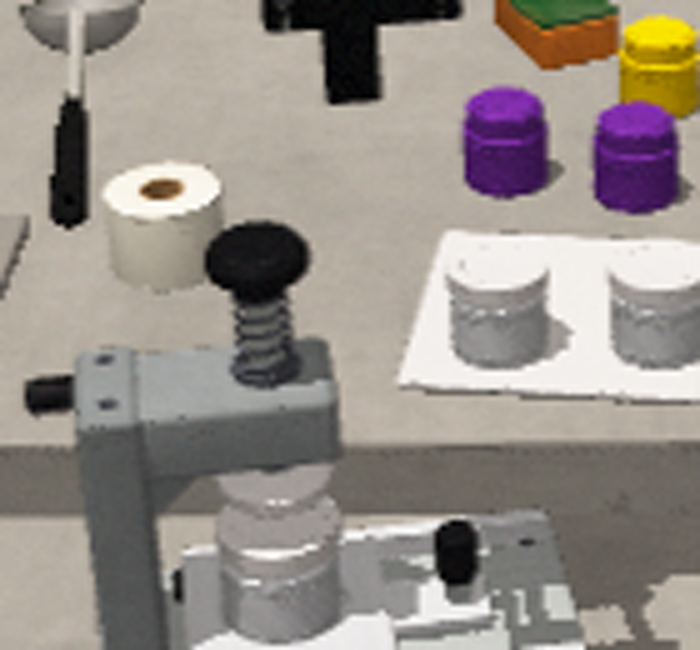

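View pics/side25.png

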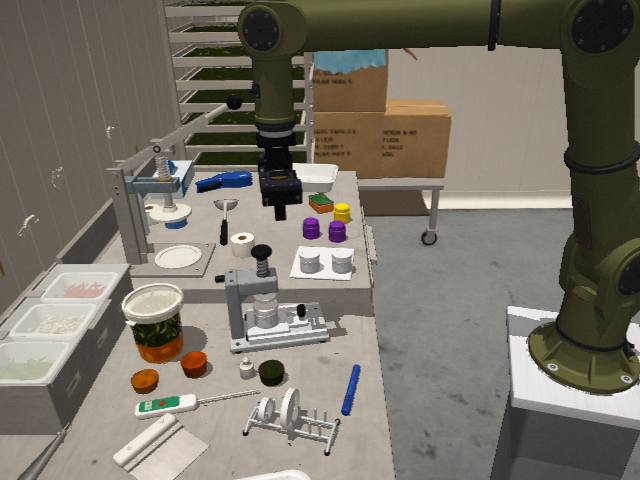

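```bash
python3 -c "
from workcell import hand_in
print(hand_in())"
```

```text
the job is handed in; nothing more can be done
None
```

The tin is closed and standing in the nest under the plunger. I handed the job in at about 51 s of the 72 s allowed; the hand-in reports no verdict.

**What I did**
- Centred the open tin with two grips and seated it in the nest. On the first try it caught the edge of the nest with about 7 N, so I shifted it 3 mm and it dropped in.
- Took the middle-sized lid from its slot in the rack, laid it closed face up on the free table, centred it, and set it on the tin.
- Pushed the carriage by its knob to a hard stop: 16 N with no more travel.
- Pressed the plunger about 19.6 mm to a firm stop at 27 N, held it there, and let it spring back.

**Last checks**
- The final side picture shows the plunger back at its starting height, the carriage home, and the lid sitting lower on the upright tin.
- The closed tins, the other lids, the cup, the marker and the weight look unmoved in that picture. The gripper touches nothing.

**What went wrong or disagreed**
- **Tilted lid:** the first tilted lowering of the lid ran into joint limits and swung the elbow aside. I backed off and used less tilt.
- **Cameras:** the two cameras disagreed by 3 to 6 mm sideways in y. I settled it with the jaw-centred grips and by lining up the lid and tin in one picture.
- **Tin offset:** I briefly misread an offset of the tin in the gripper because I used the wrong pixel scale at the nest.
- **Not measured:** I read neither the plug depth nor the lid height directly. Both are inferred from the full stroke and the picture.

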